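# Return the complete battery pack to its own charging bay

## Task

Two long narrow battery packs lie on the mat, alike to look at: one has its cells and is heavy, the other is an emptied shell and light. Put the heavy one back in its own bay of the charging dock, the empty bay whose card shows the same long narrow outline: hook its contact tongue under the bay's lip with the pack held nose-down, then press the other end down until the sprung catch snaps shut over it and the pack lies flat. Do not force it, and leave the light shell lying flat where it was on the mat and the other things on the bench in their places.

Things in the scene. Friction and masses are not known exactly. Their poses are not given: they have to be found in the camera images.
- pack_a_mid (a point): Centre (half-way up) of one of the two loose grey battery packs, alike outside, lying flat on the mat, label up; either may be the heavy one (0.38 to 0.48 kg) or the shell (0.10 to 0.16 kg). 150 mm long overall (its x), 50 mm wide (y), 32 mm thick (z up). The full-thickness body runs from x = -61 to +65 mm; a thin tongue (toe) is at the -x end, a thin ledge (heel) at +x. Grasp across y.
- pack_b_mid (a point): Centre (half-way up) of one of the two loose grey battery packs, alike outside, lying flat on the mat, label up; either may be the heavy one (0.38 to 0.48 kg) or the shell (0.10 to 0.16 kg). 150 mm long overall (its x), 50 mm wide (y), 32 mm thick (z up). The full-thickness body runs from x = -61 to +65 mm; a thin tongue (toe) is at the -x end, a thin ledge (heel) at +x. Grasp across y.
- pack_a_toe (a point): Lower edge of the toe's tip of that pack, mid-width: x = -75 mm, z = -16 mm from pack_a_mid, same axes. The contact tongue here is 14 mm long, 34 mm wide, 10 mm thick, level with the underside, four brass strips on top. The heel ledge at the other end (tip at x = +75 mm) is 10 mm long, 34 mm wide, 10 mm thick, level with the underside, without brass.
- pack_b_toe (a point): Lower edge of the toe's tip of that pack, mid-width: x = -75 mm, z = -16 mm from pack_b_mid, same axes. The contact tongue here is 14 mm long, 34 mm wide, 10 mm thick, level with the underside, four brass strips on top. The heel ledge at the other end (tip at x = +75 mm) is 10 mm long, 34 mm wide, 10 mm thick, level with the underside, without brass.
- bay_long (a point): Where the pack's centre (mid) must finally be: centre of the empty bay for the long narrow pack, 16 mm above its bed, with the axes of the seated pack (x from toe to heel, z up). Toe wall at x = -77 mm, heel block (10 mm high) at x = +77 mm. From x = -41 to +45 mm the sides are open for fingers, the housing there 12 mm below the bed. The card beyond the toe hood shows a long narrow outline.
- lip_long (a point): Lower edge of the bay's lip, mid-width, 14 mm above the bed: x = -67 mm, z = -2 mm in bay_long's frame. The lip covers the 10 mm from here to the toe wall and is 6 mm thick; the tongue goes in under it, easily at 10 to 16 degrees nose-down. Side cheeks, 2 mm clear of each side of the pack and flared above, stand at the toe (x = -77 to -41 mm) and the heel (x = 45 to 71 mm), 13 mm above the bed.
- catch_long (a joint): Pale sprung catch of that bay at its heel end, 26 mm wide, sliding along the bay's +x: 0 = shut, 0.012 m = fully back. When shut its tip is at bay_long x = 69 mm, 12 mm above the bed; its face slopes up and out to x = 76 mm and its top is 24 mm above the bed. Pressing the heel down (10 to 20 N; the pack's weight is not enough) drives it back 4 to 8 mm, then it snaps over the ledge.
- bay_short (a point): Centre of the other empty bay, of the same make and axes, for a short wide pack (112 x 64 x 32 mm) that is out in use: not for this pack. Its card shows a short wide outline. The two empty bays may stand either way round on the dock.
- dock: Aluminium base plate, 285 x 350 x 12 mm, fixed, carrying three cradles 115 mm apart along its y: the two empty ones and, at its -y end, one that already holds a short wide pack (leave it). Housings are 100 mm wide; nothing on it is higher than 80 mm above the bench. Origin below the middle cradle's centre, axes as the bays'.
- multimeter: Bystander: hand-held multimeter lying on its back, 190 x 90 x 55 mm, origin under its centre.
- solder_spool: Bystander: spool of solder standing upright, 64 mm diameter, 48 mm high, origin under its centre.
- flux_jar: Bystander: small amber jar with black cap, 60 mm diameter, 75 mm high, origin under its centre.
- duster_can: Bystander: white spray can, 62 mm diameter, 180 mm high, origin under its centre.
Things that resemble listed ones, but are neither listed nor needed, are in the scene too. Leave any pink look-alike of the part that bears pack_b_mid alone.

How it is judged:
By the outcome, as a careful person would: the job done as asked, in the order asked, and still so for the second after the job is handed in, with the robot touching nothing.
It also fails if it takes over 54 s, if anything falls off the work surface, if the arm or the gripper's body presses on something with over 40 N, if the wrist force passes 120 N, or if a joint passes its speed limit or range.

## Robot

A 7-joint arm with a two-finger parallel gripper is mounted at the origin on the work surface. World frame = base frame: x ahead of the robot, y to its left, z up, the work surface at z = 0. Lengths are in m, angles in rad, forces in N, time in s.
With the tool pointing down it reaches from about 0.4 to 0.85 m from the base axis. Payload 10.4 kg.
Tool frame: the origin (TCP) lies midway between the tips of the shut fingers; the grasp point (between the pads) lies 19 mm behind it; z points along the fingers, y is the direction in which the jaws open and shut (so a half turn about z gives the same grasp; the last joint's range is limited). The gripper opens to 87 mm and grips with 3 to 60 N. Pads are 19 mm wide; open, the fingers measure 117 mm over their backs; the gripper's body (75 mm by 190 mm) begins 51 mm behind the grasp point.
Start: joints at [1.109, 0.332, -0.065, 1.46, 0.022, 1.35, -0.088], TCP at [0.266, -0.566, 0.223] pointing down, gripper open.
Joint ranges: [-2.6, 2.6], [-0.5, 2.12], [-1.47, 1.34], [0.16, 2.42], [-1.27, 4.41], [0.06, 2.06], [-2.6, 2.6]. Speed limits (rad/s): [2.22, 2.22, 2.79, 2.79, 3.14, 3.14, 3.14].

## Interface

Orientations are given as a unit quaternion [x, y, z, w].
In Python, from rig import arm gives the robot as it stands. The module is installed in compiled form; this text tells all that it offers.
- The arm moves only by the shell command python3 -m jog 'ROWS' [FORCE]. ROWS is JSON, a list of rows, each an object of numbers: "x", "y", "z": the shift along the world's x, y, z in cm; "turn": the turn about the world's z in rad; "fingers": the opening, from 0 (shut) to 1 (fully open). In form: [{"x": .., "y": .., "z": .., "turn": .., "fingers": ..}, ...]. A call has 1 to 20 rows; each row is the pose to reach, as a shift and turn from the pose commanded when the call began; what a row does not reach only later rows make up. A row lasts 1/12 s, in which the tool goes at most 41.7 mm and 7.16 degrees, less where a joint would pass 70% of its speed; a pose out of reach is approached as far as the arm can. A call with a gripper value outside its range is refused whole. The fingers move at their own pace and stop on an object; FORCE is the grip in N (left out, the last holds). Time passes only in rows, so rows that repeat a pose let the fingers close. It gives the time, the measured TCP pose, the force and the opening at its end, in the units of the state.
- arm.sense(): the state, without advancing time (a new reading comes with each control period).
- arm.camera(name): name is "scene" or "side" or "wrist"; returns a dict with "img" (400x640x3 uint8, blue, green, red), "fx", "fy", "cx", "cy" (pixels), "k1" (the pictures are not rectified: a ray, as slopes to the right and down, at radius r is drawn at 1 + k1 r^2 times it, then the intrinsics apply), "rvec" (rotation vector, rad) and "tvec" (3), from world to camera coordinates, as OpenCV has them. Camera axes: x right, y down, z forward; pixel columns grow to the right and rows downward; lengths in m; the calibration is good to about 2 mm. A picture is of the moment at which its call begins. There is no depth.
- arm.hand_in(): hands the job in, once; it reports no verdict.
Trained networks look in a picture, given as the dict that the camera call returned (one of the last four; its "shot" number tells which), for a name from the list of things; names that differ only in an ending like _2 or _b are one class to them, and where a whole thing is asked for, a point or a joint stands for the part that bears it (a point fixed in the world has none). Each returns a list of dicts, best first, with "score" (0 to 1); they miss things now and then, are a little off and sometimes report something else, mostly with a low value. They report only what shows in the picture. A call takes as long as a camera call. They do not tell look-alikes from the thing itself.
- arm.outline_of(picture, label): "region" (400x640 bool, what is visible of it) and "at" ([column, row] in pixels, amid what is visible of it).
- arm.place_of(picture, label): "at" ([column, row] in pixels: a listed point, or the origin of a listed thing).
The state is a dict: "t": time; "joint_positions": joint angles; "dq": joint speeds; "tau": joint torques, N m; "eef_pos": TCP position; "tool_rot": TCP orientation; "contact_force": force on the tool from outside, world axes, zero at the start; "torque": the same for the moment, N m; "width": finger opening in m.
Only numpy, scipy, OpenCV 4.12 (cv2) and the standard library are available. Lean on these libraries where they do the work, as an engineer would, in place of code of your own. Each camera call takes 0.05 s, during which the arm holds its last target.

## Working session

There is one attempt and no reset: what is moved stays moved. The work goes in short steps, Python scripts to look and compute and a shell command to move; the robot and the scene stay as the last step left them, time stands still between calls to the robot, and variables do not carry over. Pictures are saved under pics/ and viewed, and the job is handed in when it is done.

```bash
mkdir -p pics; cat > h.py <<'E'
import numpy as np, cv2, json
from rig import arm
def cam(n, save=None):
    p=arm.camera(n)
    if save: cv2.imwrite('pics/'+save+'.png',p['img'])
    return p
def ray(p,uv):
    K=np.array([[p['fx'],0,p['cx']],[0,p['fy'],p['cy']],[0,0,1]],float)
    d=np.array([(uv[0]-p['cx'])/p['fx'],(uv[1]-p['cy'])/p['fy']])
    u=d.copy()
    for _ in range(30): u=d/(1+p['k1']*(u@u))
    R=cv2.Rodrigues(np.array(p['rvec'],float))[0]; t=np.array(p['tvec'],float).ravel()
    return -R.T@t, R.T@np.array([u[0],u[1],1.])
def proj(p,X):
    R=cv2.Rodrigues(np.array(p['rvec'],float))[0]; t=np.array(p['tvec'],float).ravel()
    c=np.asarray(X,float)@R.T+t; u=c[...,:2]/c[...,2:]
    f=1+p['k1']*(u**2).sum(-1,keepdims=True)
    return u*f*[p['fx'],p['fy']]+[p['cx'],p['cy']]
def atz(p,uv,z):
    o,d=ray(p,uv); return o+d*(z-o[2])/d[2]
def tri(obs):
    A=np.zeros((3,3));b=np.zeros(3)
    for p,uv in obs:
        o,d=ray(p,uv); d=d/np.linalg.norm(d); M=np.eye(3)-np.outer(d,d); A+=M;b+=M@o
    X=np.linalg.solve(A,b)
    return X,[np.round(proj(p,X)-uv,1).tolist() for p,uv in obs]
def st():
    s=arm.sense(); print({k:np.round(s[k],4).tolist() for k in ('t','joint_positions','eef_pos','tool_rot','contact_force','torque','width')})
    return s
E
python3 - <<'E'
from h import *
st()
for n in ('scene','side','wrist'):
    p=cam(n,n+'0')
    print(n,p['fx'],p['cx'],p['k1'],[np.round(x,3) for x in ray(p,(320,200))])
    for l in ('pack_a_mid','pack_a_toe','bay_long','lip_long','bay_short','catch_long'):
        try: print(l,[(np.round(q['at'],1).tolist(),round(q['score'],2)) for q in arm.place_of(p,l)])
        except Exception as e: print(l,e)
E
```

```text
{'t': 0.0, 'joint_positions': [1.1094, 0.3329, -0.0647, 1.461, 0.0216, 1.3499, -0.0885], 'eef_pos': [0.2654, -0.5654, 0.2217], 'tool_rot': [0.976, 0.2177, -0.0002, -0.0007], 'contact_force': [-0.1681, 0.0831, 0.5418], 'torque': [0.0614, -0.0166, -0.0222], 'width': 0.0868}
scene 407.018888535985 318.44711483611746 -0.08922212344578806 [array([ 1.209, -0.45 ,  1.089]), array([-0.49 ,  0.351, -0.798])]
pack_a_mid [([391.8, 130.3], 0.92)]
pack_a_toe [([375.6, 130.4], 0.58)]
bay_long [([308.8, 191.8], 0.83), ([391.8, 132.6], 0.56), ([423.4, 191.9], 0.46)]
lip_long [([290.4, 184.1], 0.71)]
bay_short [([276.5, 215.3], 0.88)]
catch_long it knows: bay_long, bay_short, dock, duster_can, flux_jar, lip_long, multimeter, pack_a_mid, pack_a_toe, pack_b_mid, pack_b_toe, solder_spool
side 390.2991536475163 322.4680831427304 0.004780103167702098 [array([0.326, 0.979, 1.078]), array([ 0.187, -0.697, -0.692])]
pack_a_mid [([328.1, 322.0], 0.97)]
pack_a_toe [([351.7, 327.4], 0.97), ([336.0, 144.8], 0.61), ([352.1, 207.6], 0.6)]
bay_long [([335.6, 206.5], 0.77)]
lip_long [([352.5, 206.8], 0.77)]
bay_short [([341.2, 184.7], 0.61)]
catch_long it knows: bay_long, bay_short, dock, duster_can, flux_jar, lip_long, multimeter, pack_a_mid, pack_a_toe, pack_b_mid, pack_b_toe, solder_spool
wrist 312.4008799277595 316.2843672754907 -0.007904154911975868 [array([ 0.332, -0.533,  0.386]), array([-0.25 , -0.131, -0.96 ])]
pack_a_mid []
pack_a_toe []
bay_long []
lip_long []
bay_short []
catch_long it knows: bay_long, bay_short, dock, duster_can, flux_jar, lip_long, multimeter, pack_a_mid, pack_a_toe, pack_b_mid, pack_b_toe, solder_spool
```

View pics/scene0.png

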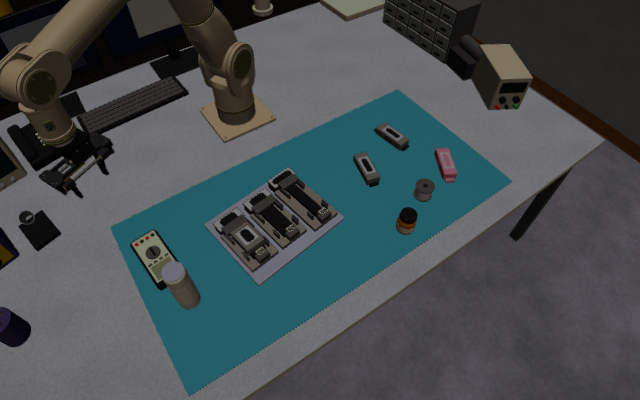

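View pics/side0.png

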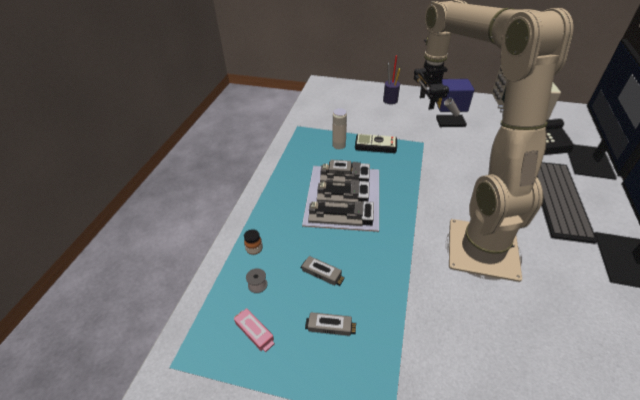

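View pics/wrist0.png

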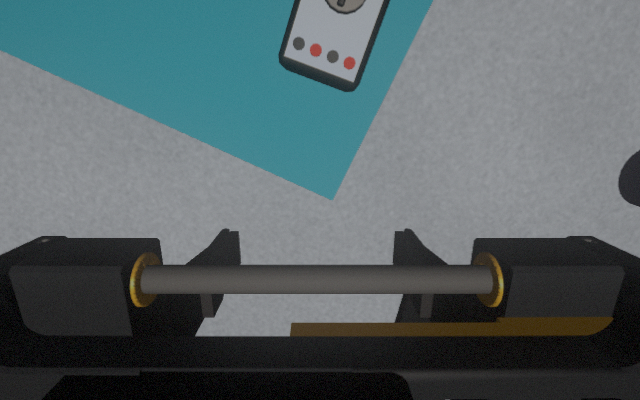

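```bash
python3 - <<'E'
from h import *
a=cv2.imread('pics/scene0.png');b=cv2.imread('pics/side0.png')
cv2.imwrite('pics/c1.png',cv2.resize(a[155:295,190:360],None,fx=4.5,fy=4.2,interpolation=cv2.INTER_CUBIC))
cv2.imwrite('pics/c2.png',cv2.resize(b[150:240,290:400],None,fx=6,fy=6,interpolation=cv2.INTER_CUBIC))
cv2.imwrite('pics/c3.png',cv2.resize(b[245:350,225:365],None,fx=5.5,fy=5.5,interpolation=cv2.INTER_CUBIC))
E
```

```text
(no output)
```

View pics/c1.png

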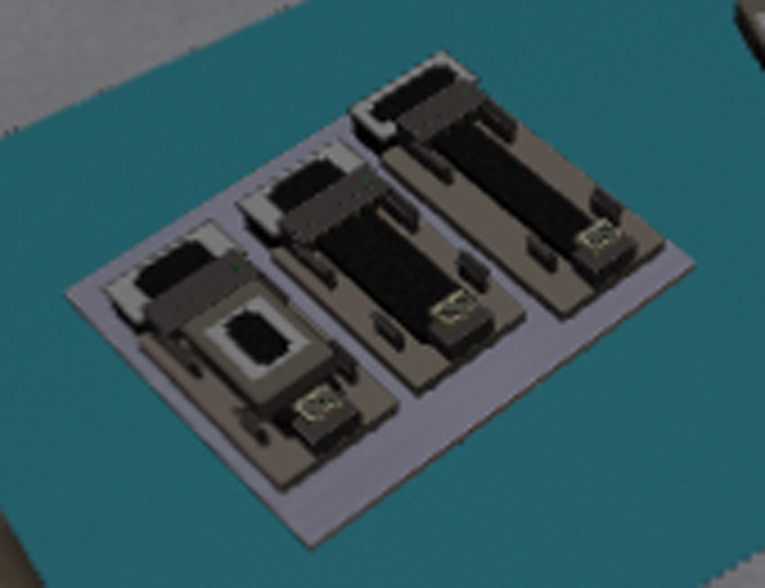

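View pics/c2.png

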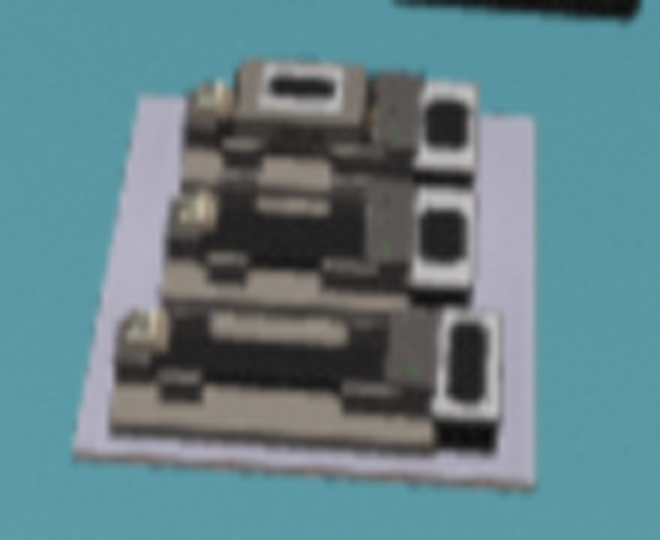

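View pics/c3.png

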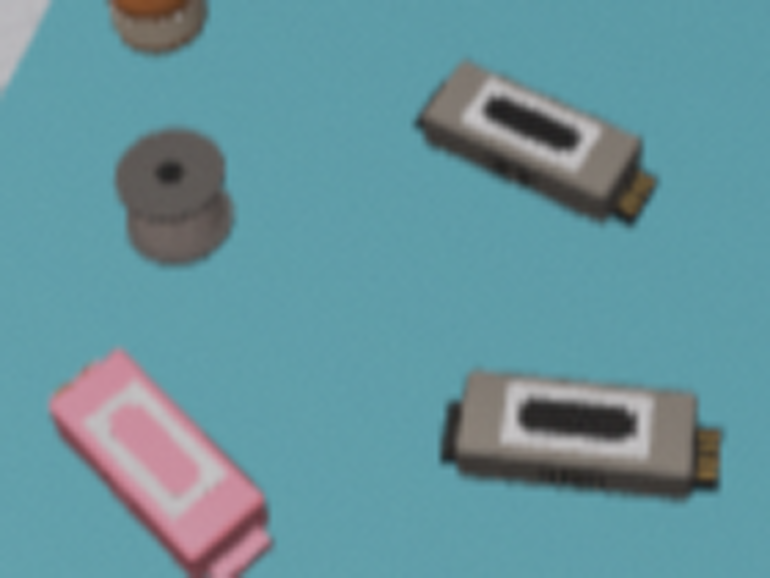

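```bash
python3 - <<'E'
from h import *
S=cam('scene');D=cam('side')
for l in ('pack_a_mid','bay_long','lip_long','bay_short','dock','multimeter','solder_spool','flux_jar','duster_can','pack_a_toe'):
    for n,p in (('S',S),('D',D)):
        o=[(np.round(q['at'],1).tolist(),round(q['score'],2)) for q in arm.place_of(p,l)]
        print(l,n,o)
for nm,s,d in (('P1',(367,167),(323,269)),('P2',(392,134),(330,322)),('baylong',(308.8,191.8),(335.6,206.5)),('lip',(290.4,184.1),(352.5,206.8)),('P1toe',(361,155),(342,283)),('P2toe',(378,127),(353,327)),('P1h',(376,184),(304,263)),('P2h',(406,147),(308,322))):
    print(nm,tri([(S,s),(D,d)]), atz(S,s,.016).round(3),atz(D,d,.016).round(3))
E
```

```text
pack_a_mid S []
pack_a_mid D [([329.9, 324.6], 0.64)]
bay_long S [([309.1, 193.6], 0.72)]
bay_long D [([335.4, 205.2], 0.88)]
lip_long S [([288.3, 181.8], 0.63)]
lip_long D [([353.8, 207.2], 0.7)]
bay_short S [([277.8, 215.9], 0.6)]
bay_short D [([337.9, 189.5], 0.61)]
dock S [([279.8, 228.0], 0.7)]
dock D [([374.4, 147.2], 0.28)]
multimeter S [([159.0, 259.9], 0.85)]
multimeter D [([373.9, 144.9], 0.72)]
solder_spool S [([422.7, 190.1], 0.71)]
solder_spool D [([258.2, 282.7], 0.93)]
flux_jar S [([403.2, 229.1], 0.82)]
flux_jar D [([253.8, 244.7], 0.96)]
duster_can S [([185.3, 304.2], 0.94)]
duster_can D [([337.3, 144.5], 0.81)]
pack_a_toe S [([375.6, 129.8], 0.69)]
pack_a_toe D [([351.4, 330.0], 0.86)]
P1 (array([0.52420882, 0.23541466, 0.0226094 ]), [[-1.3, -0.6], [-1.4, 0.6]]) [0.525 0.242 0.016] [0.521 0.227 0.016]
P2 (array([0.45494445, 0.41590981, 0.02685086]), [[-0.4, -0.2], [-0.5, 0.2]]) [0.449 0.425 0.016] [0.455 0.409 0.016]
baylong (array([ 0.53493916, -0.01385642,  0.0714069 ]), [[-0.6, -0.3], [-0.5, 0.2]]) [0.5   0.011 0.016] [ 0.545 -0.07   0.016]
lip (array([ 0.4726991 , -0.03968873,  0.06200005]), [[0.6, 0.4], [0.6, -0.3]]) [ 0.437 -0.022  0.016] [ 0.481 -0.084  0.016]
P1toe (array([0.45476723, 0.26434684, 0.00654201]), [[-1.5, -0.8], [-1.8, 0.7]]) [0.468 0.26  0.016] [0.449 0.267 0.016]
P2toe (array([0.38646795, 0.40793828, 0.01345076]), [[-0.2, -0.1], [-0.2, 0.1]]) [0.389 0.406 0.016] [0.386 0.409 0.016]
P1h (array([0.59506787, 0.21863803, 0.01151123]), [[-1.5, -0.7], [-1.5, 0.5]]) [0.603 0.218 0.016] [0.59  0.218 0.016]
P2h (array([0.52296367, 0.42472459, 0.01144995]), [[-1.1, -0.4], [-1.4, 0.5]]) [0.53  0.423 0.016] [0.519 0.425 0.016]
```

```bash
python3 -m jog '[{"z":6},{"x":3,"y":6,"z":8,"turn":-0.1},{"x":20,"y":54,"z":8,"turn":-0.43},{"x":20,"y":54,"z":8,"turn":-0.43},{"x":20,"y":54,"z":8,"turn":-0.43},{"x":20,"y":54,"z":8,"turn":-0.43},{"x":20,"y":54,"z":8,"turn":-0.43},{"x":20,"y":54,"z":8,"turn":-0.43},{"x":20,"y":54,"z":8,"turn":-0.43},{"x":20,"y":54,"z":8,"turn":-0.43},{"x":20,"y":54,"z":8,"turn":-0.43},{"x":20,"y":54,"z":8,"turn":-0.43},{"x":20,"y":54,"z":8,"turn":-0.43},{"x":20,"y":54,"z":8,"turn":-0.43},{"x":20,"y":54,"z":8,"turn":-0.43},{"x":20,"y":54,"z":8,"turn":-0.43},{"x":20,"y":54,"z":8,"turn":-0.43},{"x":20,"y":54,"z":8,"turn":-0.43}]' 10
python3 - <<'E'
from h import *
st()
p=cam('wrist','w1')
for l in ('bay_long','lip_long','bay_short'): print(l,[(np.round(q['at'],1).tolist(),round(q['score'],2),atz(p,q['at'],.05).round(3)) for q in arm.place_of(p,l)])
E
```

```text
{'t': 2.0, 'joint_positions': [1.1094, 0.3322, -0.0647, 1.4601, 0.0216, 1.3499, -0.0885], 'eef_pos': [0.2656, -0.5658, 0.2226], 'tool_rot': [0.976, 0.2177, 0.0, 0.0001], 'contact_force': [-0.1276, -0.618, 0.5125], 'torque': [0.0138, -0.0087, 0.0102], 'width': 0.0868}
bay_long []
lip_long []
bay_short []$[0]: bad value
```

View pics/w1.png

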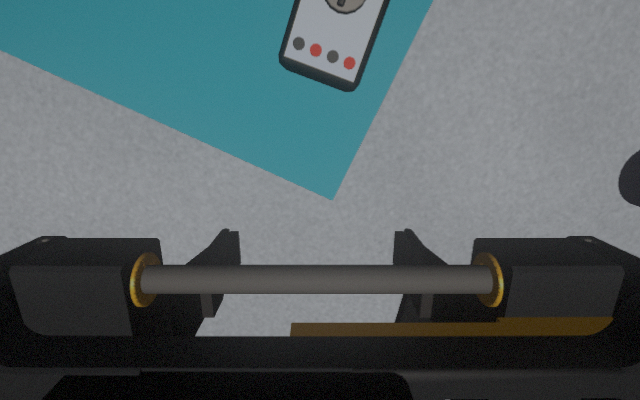

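```bash
python3 -m jog '[{"x":1,"y":1,"z":4,"turn":0,"fingers":1},{"x":3,"y":5,"z":8,"turn":-0.1,"fingers":1},{"x":20,"y":54,"z":8,"turn":-0.43,"fingers":1},{"x":20,"y":54,"z":8,"turn":-0.43,"fingers":1},{"x":20,"y":54,"z":8,"turn":-0.43,"fingers":1},{"x":20,"y":54,"z":8,"turn":-0.43,"fingers":1},{"x":20,"y":54,"z":8,"turn":-0.43,"fingers":1},{"x":20,"y":54,"z":8,"turn":-0.43,"fingers":1},{"x":20,"y":54,"z":8,"turn":-0.43,"fingers":1},{"x":20,"y":54,"z":8,"turn":-0.43,"fingers":1},{"x":20,"y":54,"z":8,"turn":-0.43,"fingers":1},{"x":20,"y":54,"z":8,"turn":-0.43,"fingers":1},{"x":20,"y":54,"z":8,"turn":-0.43,"fingers":1},{"x":20,"y":54,"z":8,"turn":-0.43,"fingers":1},{"x":20,"y":54,"z":8,"turn":-0.43,"fingers":1},{"x":20,"y":54,"z":8,"turn":-0.43,"fingers":1},{"x":20,"y":54,"z":8,"turn":-0.43,"fingers":1},{"x":20,"y":54,"z":8,"turn":-0.43,"fingers":1}]' 10
python3 - <<'E'
from h import *
st()
p=cam('wrist','w2')
for l in ('bay_long','lip_long'): print(l,[(np.round(q['at'],1).tolist(),round(q['score'],2),atz(p,q['at'],.05).round(3)) for q in arm.place_of(p,l)])
E
```

```text
t: 3.7
eef_pos: [0.4654, -0.0265, 0.3025]
tool_rot: [1.0, 0.004, -0.0, 0.0]
contact_force: [0.1, -0.3, 0.3]
width: 0.0872
{'t': 3.7, 'joint_positions': [0.5358, -0.0285, -0.5576, 1.7025, -0.0147, 1.4635, -1.5824], 'eef_pos': [0.4654, -0.0265, 0.3025], 'tool_rot': [1.0, 0.0042, -0.0001, 0.0002], 'contact_force': [0.1094, -0.2859, 0.2533], 'torque': [0.0103, 0.0515, 0.0191], 'width': 0.0872}
bay_long [([318.4, 113.5], 0.57, array([ 0.533, -0.029,  0.05 ]))]
lip_long [([323.6, 167.1], 0.91, array([ 0.464, -0.036,  0.05 ]))]
```

View pics/w2.png

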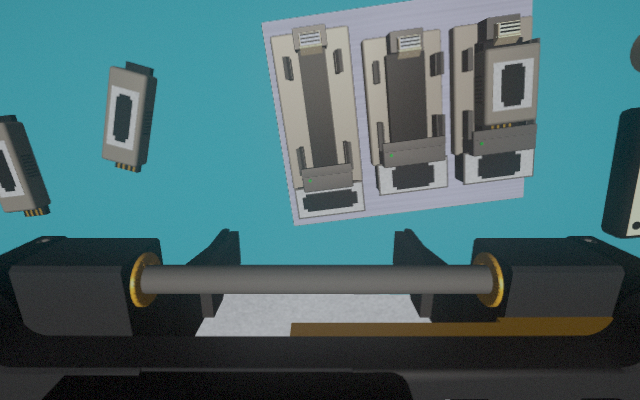

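```bash
python3 - <<'E'
import cv2
a=cv2.imread('pics/w2.png')
cv2.imwrite('pics/c4.png',cv2.resize(a[10:225,255:380],None,fx=4,fy=2.79,interpolation=cv2.INTER_CUBIC) if 0 else cv2.resize(a[10:130,255:380],None,fx=5,fy=5,interpolation=cv2.INTER_CUBIC))
cv2.imwrite('pics/c5.png',cv2.resize(a[110:225,265:380],None,fx=5,fy=5,interpolation=cv2.INTER_CUBIC))
cv2.imwrite('pics/c6.png',cv2.resize(a[55:220,0:165],None,fx=3.6,fy=3.6,interpolation=cv2.INTER_CUBIC))
E
```

```text
(no output)
```

View pics/c4.png

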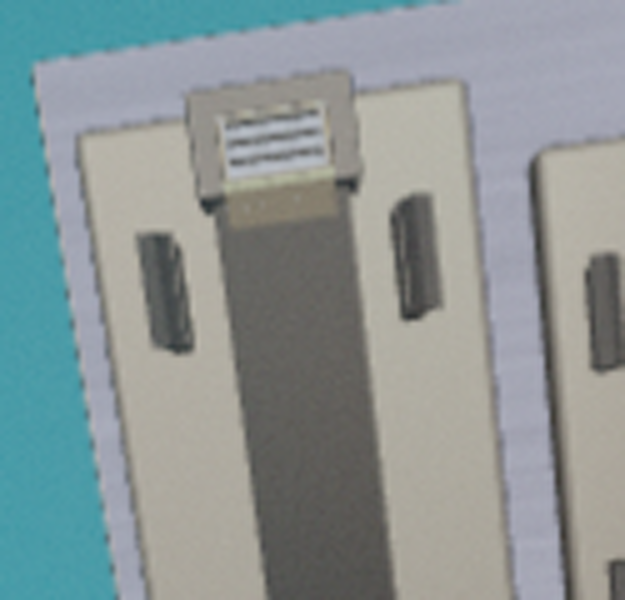

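View pics/c5.png

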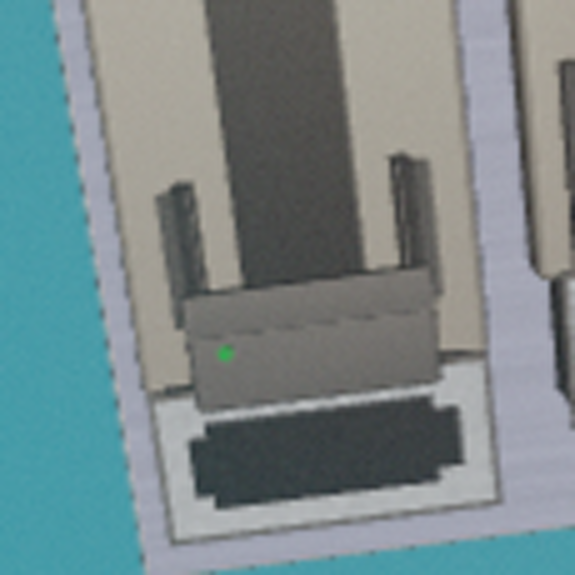

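View pics/c6.png

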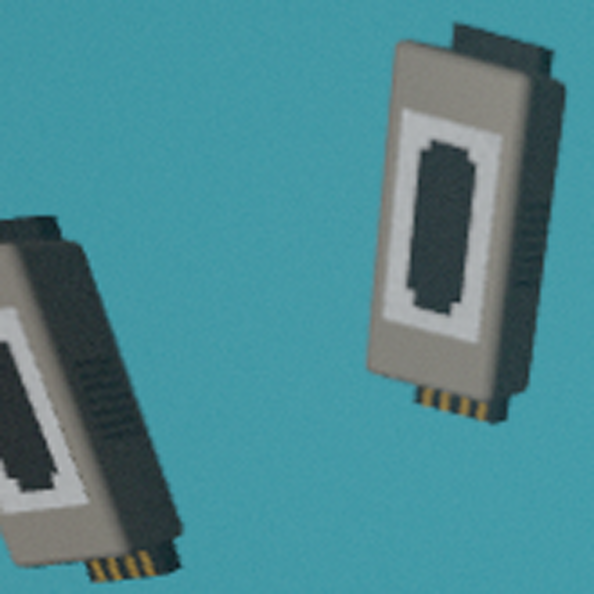

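```bash
cat > see.py <<'E'
import sys,pickle
from h import *
n=sys.argv[1]; p=cam('wrist',n); q={k:v for k,v in p.items() if k!='img'}
pickle.dump(q,open('pics/'+n+'.pkl','wb'))
x0,y0,x1,y1,f=map(float,sys.argv[2:7])
a=p['img'][int(y0):int(y1),int(x0):int(x1)]
cv2.imwrite('pics/'+n+'c.png',cv2.resize(a,None,fx=f,fy=f,interpolation=cv2.INTER_CUBIC)); st()
E
python3 see.py w2b 250 0 380 225 2.6
python3 -m jog '[{"x":-1,"y":-8,"z":-10,"turn":0,"fingers":1},{"x":-1,"y":-8,"z":-10,"turn":0,"fingers":1},{"x":-1,"y":-8,"z":-10,"turn":0,"fingers":1},{"x":-1,"y":-8,"z":-10,"turn":0,"fingers":1},{"x":-1,"y":-8,"z":-10,"turn":0,"fingers":1}]'
python3 see.py w3 160 0 320 230 2.6
python3 -m jog '[{"x":0,"y":16,"z":0,"turn":0,"fingers":1},{"x":0,"y":16,"z":0,"turn":0,"fingers":1},{"x":0,"y":16,"z":0,"turn":0,"fingers":1},{"x":0,"y":16,"z":0,"turn":0,"fingers":1},{"x":0,"y":16,"z":0,"turn":0,"fingers":1},{"x":0,"y":16,"z":0,"turn":0,"fingers":1}]'
python3 see.py w4 320 0 480 230 2.6
```

```text
{'t': 3.9, 'joint_positions': [0.5368, -0.0287, -0.5573, 1.7026, -0.015, 1.4634, -1.5829], 'eef_pos': [0.4654, -0.027, 0.3026], 'tool_rot': [1.0, 0.0033, -0.0, 0.0001], 'contact_force': [-0.2444, -0.2748, -0.0712], 'torque': [0.0468, 0.039, 0.0175], 'width': 0.0871}
t: 4.32
eef_pos: [0.4538, -0.1077, 0.2007]
tool_rot: [1.0, 0.002, -0.002, -0.0]
contact_force: [1.1, 0.9, 0.6]
width: 0.087
{'t': 4.3667, 'joint_positions': [0.6124, 0.0245, -0.4824, 1.8646, 0.0114, 1.2562, -1.4375], 'eef_pos': [0.4552, -0.1063, 0.2025], 'tool_rot': [1.0, 0.0033, -0.0004, -0.0003], 'contact_force': [0.3165, 0.6569, 0.7329], 'torque': [0.0283, -0.0291, 0.0006], 'width': 0.0868}
t: 4.87
eef_pos: [0.4561, 0.0575, 0.2044]
tool_rot: [1.0, 0.007, 0.001, -0.0]
contact_force: [1.0, -0.5, 0.6]
width: 0.0871
{'t': 4.9167, 'joint_positions': [0.4389, 0.0104, -0.6544, 1.8753, 0.0075, 1.2559, -1.7772], 'eef_pos': [0.4562, 0.0555, 0.204], 'tool_rot': [1.0, 0.0057, 0.0012, 0.0002], 'contact_force': [-0.3962, 0.0741, -0.1283], 'torque': [0.0431, 0.03, 0.0067], 'width': 0.0869}
```

View pics/w3.png

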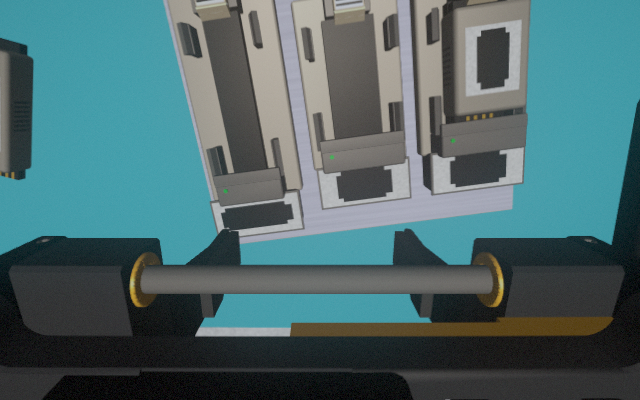

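View pics/w4.png

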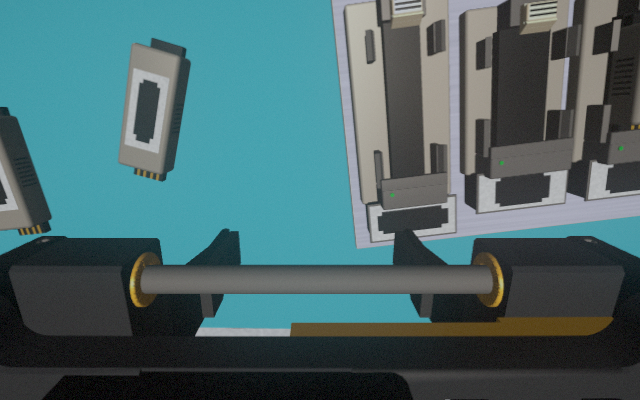

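```bash
python3 - <<'E'
import cv2,numpy as np
a=cv2.imread('pics/w3.png');b=cv2.imread('pics/w4.png');c=cv2.imread('pics/w2b.png')
def cr(i,x,y,w=80,h=50,f=5): return cv2.resize(i[y:y+h,x:x+w],None,fx=f,fy=f,interpolation=cv2.INTER_CUBIC)
cv2.imwrite('pics/c7.png',np.vstack([np.hstack([cr(a,205,150),cr(a,180,0)]),np.hstack([cr(b,370,150),cr(b,365,0)])]))
E
```

```text
(no output)
```

View pics/c7.png

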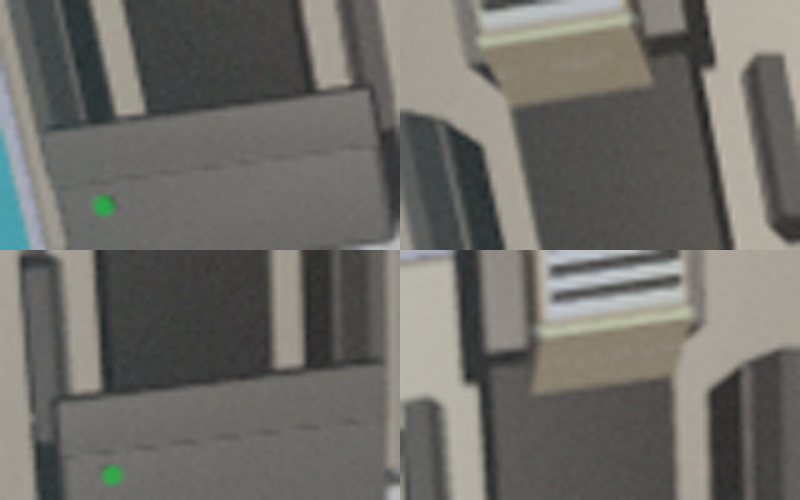

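```bash
python3 - <<'E'
from h import *
import pickle
A=pickle.load(open('pics/w3.pkl','rb'));B=pickle.load(open('pics/w4.pkl','rb'));C=pickle.load(open('pics/w2b.pkl','rb'))
c5=lambda x,y:(265+x/5,110+y/5); c4=lambda x,y:(255+x/5,10+y/5)
F={'lipL':[(A,(213.6,176)),(B,(381.6,180)),(C,c5(185,298))],'lipR':[(A,(278.6,168)),(B,(446.6,172.6)),(C,c5(432,268))],
'tipL':[(A,(201.6,21.4)),(B,(391,29)),(C,c4(228,222))],'tipR':[(A,(230.4,17)),(B,(420,24.6)),(C,c4(335,215))]}
X={}
for k,v in F.items():
    X[k],r=tri(v); print(k,X[k].round(4),r,tri(v[:2])[0].round(4))
l=(X['lipL']+X['lipR'])/2; t=(X['tipL']+X['tipR'])/2
d=(t-l)[:2]; print(l,t,np.linalg.norm(d),'yaw',np.arctan2(d[1],d[0]))
w=(X['lipL']-X['lipR']);print('lipyaw',np.arctan2(-w[0],w[1]),np.linalg.norm(w))
u=d/np.linalg.norm(d); print('centre',l[:2]+u*.067,t[:2]-u*.069,'z',l[2]+.002,t[2]+.004)
# robust: fix heights
for z in (.06,.065,.07):
  for p in (A,B,C):
    q=[(atz(p,F[k][i][1],z)) for k in F for i in [[A,B,C].index(p)]]
    print(z,((q[0]+q[1])/2).round(4),((q[2]+q[3])/2).round(4))
E
```

```text
lipL [ 0.4633 -0.0074  0.065 ] [[0.6, 0.3], [0.5, 0.1], [-0.8, -0.3]] [ 0.4636 -0.0069  0.065 ]
lipR [ 0.4716 -0.0713  0.0647] [[0.7, 0.2], [0.6, 0.2], [-0.9, -0.3]] [ 0.4718 -0.0707  0.0648]
tipL [ 0.6008 -0.0069  0.0599] [[0.4, -0.4], [0.2, -0.9], [-0.4, 0.9]] [ 0.6002 -0.0067  0.0604]
tipR [ 0.6037 -0.0324  0.0607] [[0.3, 0.1], [0.4, 0.2], [-0.5, -0.2]] [ 0.6038 -0.0321  0.0606]
[ 0.46746043 -0.03938716  0.06483772] [ 0.60223333 -0.01964892  0.06030579] 0.13621062796271985 yaw 0.14542172130828354
lipyaw 0.1280139284122155 0.06441074767758516
centre [ 0.53375323 -0.02967821] [ 0.53396164 -0.02964769] z 0.06683772429892881 0.06430578973409655
0.06 [ 0.4667 -0.0377  0.06  ] [ 0.6022 -0.0192  0.06  ]Traceback (most recent call last):
  File "<stdin>", line 17, in <module>
ValueError: The truth value of an array with more than one element is ambiguous. Use a.any() or a.all()
```

```bash
python3 -m jog '[{"x":-1,"y":18,"z":1,"turn":0,"fingers":1},{"x":-1,"y":18,"z":1,"turn":0,"fingers":1},{"x":-1,"y":18,"z":1,"turn":0,"fingers":1},{"x":-1,"y":18,"z":1,"turn":0,"fingers":1},{"x":-1,"y":18,"z":1,"turn":0,"fingers":1},{"x":-1,"y":18,"z":1,"turn":0,"fingers":1},{"x":-1,"y":18,"z":1,"turn":0,"fingers":1}]'
python3 see.py w5 260 20 420 220 3
```

```text
t: 5.5
eef_pos: [0.446, 0.2342, 0.213]
tool_rot: [1.0, 0.005, 0.0, -0.0]
contact_force: [-0.1, 0.1, -0.3]
width: 0.0872
{'t': 5.55, 'joint_positions': [0.1994, 0.143, -0.8279, 1.7545, 0.11, 1.2916, -2.2174], 'eef_pos': [0.4462, 0.233, 0.2128], 'tool_rot': [1.0, 0.0036, 0.0001, 0.0003], 'contact_force': [0.9799, -0.8865, -0.6999], 'torque': [-0.035, -0.0283, -0.0075], 'width': 0.0869}
```

View pics/w5.png

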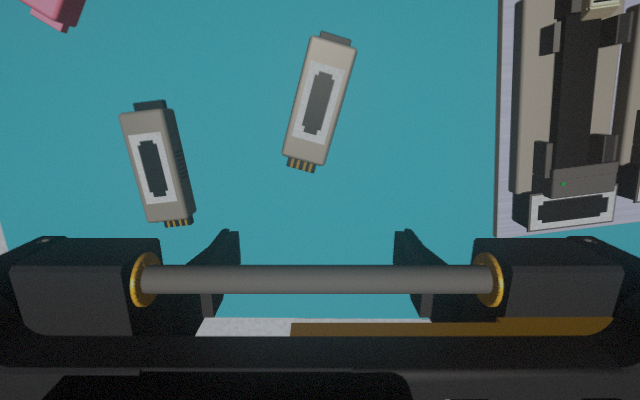

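```bash
python3 - <<'E'
import cv2,numpy as np
a=cv2.imread('pics/w5.png')
def cr(i,x,y,w=80,h=150,f=4): return cv2.resize(i[y:y+h,x:x+w],None,fx=f,fy=f,interpolation=cv2.INTER_CUBIC)
cv2.imwrite('pics/c8.png',np.hstack([cr(a,280,28),cr(a,115,90)]))
E
```

```text
(no output)
```

View pics/c8.png

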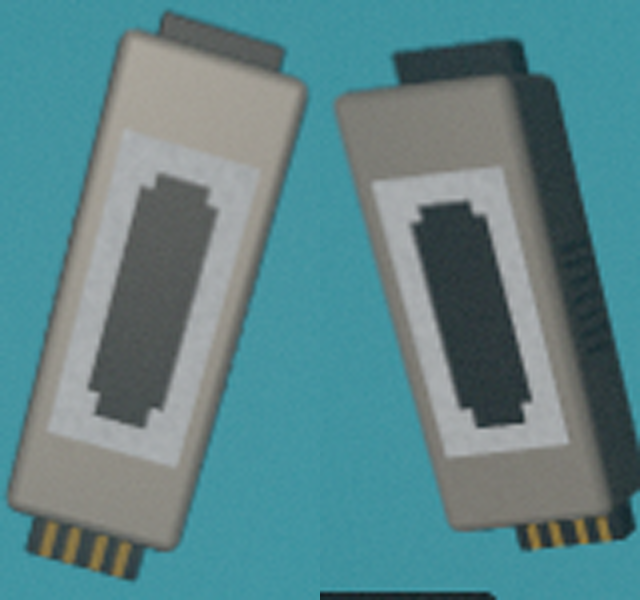

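```bash
python3 - <<'E'
from h import *
import pickle
from scipy.optimize import least_squares
P=pickle.load(open('pics/w5.pkl','rb'));W4=pickle.load(open('pics/w4.pkl','rb'));C=pickle.load(open('pics/w2b.pkl','rb'))
M=np.array([[.065,.025,.016],[.065,-.025,.016],[-.061,.025,.016],[-.061,-.025,.016]])
def pts(v):
    c,s=np.cos(v[3]),np.sin(v[3]); R=np.array([[c,-s,0],[s,c,0],[0,0,1]]); return M@R.T+v[:3]
c6=lambda x,y:np.array((x/3.6,55+y/3.6))
o1=np.array([(122,33),(308,85),(8,508),(175,550)])/4+[280,28]
o2=np.array([(15,95),(195,78),(130,528),(290,518)])/4+[115,90]
o1c=np.array([c6(398,42),c6(527,75),c6(370,372),c6(492,402)])
for nm,obs,x0 in (('P1',[(P,o1)],(.524,.238,.016,-.3)),('P1+w2',[(P,o1),(C,o1c)],(.524,.238,.016,-.3)),('P2',[(P,o2)],(.45,.415,.016,.1))):
    for fz in (0,1):
        f=lambda v:np.concatenate([(proj(p,pts([v[0],v[1],.016 if fz else v[2],v[3]]))-o).ravel() for p,o in obs])
        r=least_squares(f,x0); print(nm,fz,r.x.round(4),'rms',np.sqrt(np.mean(r.fun**2)).round(2))
E
```

```text
P1 0 [ 0.5227  0.2341  0.0077 -0.2547] rms 0.41
P1 1 [ 0.5223  0.2342  0.4219 -0.255 ] rms 1.17
P1+w2 0 [ 0.5227  0.2347  0.0128 -0.2541] rms 0.95
P1+w2 1 [ 0.5226  0.234   0.0163 -0.2544] rms 1.16
P2 0 [0.4508 0.418  0.0101 0.1042] rms 0.44
P2 1 [0.4518 0.415  0.0008 0.1024] rms 0.83
```

```bash
python3 -m jog '[{"x":10.5,"y":-0.6,"z":-5,"turn":0.5,"fingers":1},{"x":10.5,"y":-0.6,"z":-5,"turn":0.5,"fingers":1},{"x":10.5,"y":-0.6,"z":-5,"turn":0.5,"fingers":1},{"x":10.5,"y":-0.6,"z":-5,"turn":1,"fingers":1},{"x":10.5,"y":-0.6,"z":-5,"turn":1,"fingers":1},{"x":10.5,"y":-0.6,"z":-5,"turn":1,"fingers":1},{"x":10.5,"y":-0.6,"z":-5,"turn":1,"fingers":1},{"x":10.5,"y":-0.6,"z":-5,"turn":2,"fingers":1},{"x":10.5,"y":-0.6,"z":-5,"turn":2,"fingers":1},{"x":10.5,"y":-0.6,"z":-5,"turn":2,"fingers":1},{"x":10.5,"y":-0.6,"z":-5,"turn":2,"fingers":1},{"x":10.5,"y":-0.6,"z":-5,"turn":2,"fingers":1},{"x":10.5,"y":-0.6,"z":-5,"turn":2,"fingers":1},{"x":10.5,"y":-0.6,"z":-5,"turn":2,"fingers":1},{"x":10.5,"y":-0.6,"z":-5,"turn":2.88,"fingers":1},{"x":10.5,"y":-0.6,"z":-5,"turn":2.88,"fingers":1},{"x":10.5,"y":-0.6,"z":-5,"turn":2.88,"fingers":1},{"x":10.5,"y":-0.6,"z":-5,"turn":2.88,"fingers":1},{"x":10.5,"y":-0.6,"z":-5,"turn":2.88,"fingers":1},{"x":10.5,"y":-0.6,"z":-5,"turn":2.88,"fingers":1}]' 40
python3 - <<'E'
from h import *
s=st();q=s['tool_rot'];print('yaw',2*np.arctan2(q[1],q[0]))
E
```

```text
t: 7.22
eef_pos: [0.5515, 0.2254, 0.1623]
tool_rot: [0.31, 0.951, -0.001, 0.0]
contact_force: [0.3, 0.4, 0.7]
width: 0.087
{'t': 7.2167, 'joint_positions': [0.4096, 0.6009, -1.2033, 1.576, 0.5711, 1.3633, 0.0837], 'eef_pos': [0.5515, 0.2254, 0.1623], 'tool_rot': [0.3099, 0.9508, -0.0009, 0.0003], 'contact_force': [0.3181, 0.3637, 0.6842], 'torque': [0.0239, -0.1832, 0.0157], 'width': 0.087}
yaw 2.5114251106373047
```

```bash
python3 -m jog '[{"x":0,"y":0.1,"z":-2,"turn":0.376,"fingers":1},{"x":0,"y":0.1,"z":-4,"turn":0.376,"fingers":1},{"x":0,"y":0.1,"z":-6,"turn":0.376,"fingers":1},{"x":0,"y":0.1,"z":-8,"turn":0.376,"fingers":1},{"x":0,"y":0.1,"z":-8,"turn":0.376,"fingers":1}]' 40
python3 see.py w6 200 20 440 220 3
```

```text
t: 7.63
eef_pos: [0.5498, 0.2252, 0.0785]
tool_rot: [0.13, 0.992, -0.002, -0.002]
contact_force: [-0.5, 0.3, -0.3]
width: 0.0871
{'t': 7.6833, 'joint_positions': [0.4029, 0.7234, -1.2025, 1.655, 0.7032, 1.2694, 0.3684], 'eef_pos': [0.5503, 0.2263, 0.0808], 'tool_rot': [0.1298, 0.9915, -0.0015, -0.0014], 'contact_force': [0.2065, -0.3094, -0.4638], 'torque': [0.0905, -0.1364, -0.0076], 'width': 0.0868}
```

View pics/w6.png

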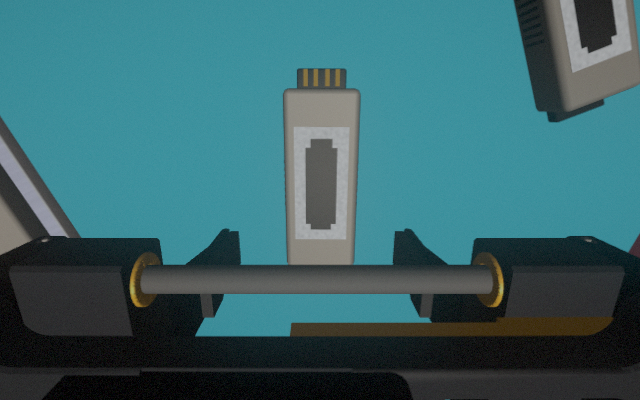

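```bash
python3 -m jog '[{"x":0.1,"y":0,"z":-3,"turn":0,"fingers":1},{"x":0.1,"y":0,"z":-6,"turn":0,"fingers":1},{"x":0.1,"y":0,"z":-7.5,"turn":0,"fingers":1},{"x":0.1,"y":0,"z":-7.5,"turn":0,"fingers":1},{"x":0.1,"y":0,"z":-7.5,"turn":0,"fingers":0},{"x":0.1,"y":0,"z":-7.5,"turn":0,"fingers":0},{"x":0.1,"y":0,"z":-7.5,"turn":0,"fingers":0},{"x":0.1,"y":0,"z":-7.5,"turn":0,"fingers":0},{"x":0.1,"y":0,"z":-7.5,"turn":0,"fingers":0},{"x":0.1,"y":0,"z":-7.5,"turn":0,"fingers":0}]' 40
python3 - <<'E'
from h import *
st()
E
```

```text
t: 8.52
eef_pos: [0.5518, 0.2293, 0.0081]
tool_rot: [0.128, 0.992, 0.0, 0.0]
contact_force: [0.2, 0.2, 0.6]
width: 0.0552
{'t': 8.5167, 'joint_positions': [0.355, 0.8033, -1.1259, 1.7003, 0.7867, 1.1622, 0.3213], 'eef_pos': [0.5518, 0.2293, 0.0081], 'tool_rot': [0.1281, 0.9918, 0.0002, 0.0003], 'contact_force': [0.2401, 0.2246, 0.5901], 'torque': [-0.0008, -0.1797, -0.0199], 'width': 0.0552}
```

```bash
python3 -m jog '[{"x":0,"y":0,"z":0,"turn":0,"fingers":0},{"x":0,"y":0,"z":0,"turn":0,"fingers":0},{"x":0,"y":0,"z":0,"turn":0,"fingers":0},{"x":0,"y":0,"z":0,"turn":0,"fingers":0}]' 40
python3 - <<'E'
from h import *
st()
E
```

```text
t: 8.85
eef_pos: [0.5517, 0.2289, 0.0079]
tool_rot: [0.128, 0.992, -0.0, 0.0]
contact_force: [-0.9, -2.5, 5.2]
width: 0.05
{'t': 8.85, 'joint_positions': [0.355, 0.8035, -1.1256, 1.7004, 0.787, 1.1627, 0.3213], 'eef_pos': [0.5517, 0.2289, 0.0079], 'tool_rot': [0.1281, 0.9918, -0.0002, 0.0002], 'contact_force': [-0.8858, -2.5294, 5.1558], 'torque': [-0.6531, 0.0933, 0.1112], 'width': 0.05}
```

```bash
python3 -m jog '[{"x":0,"y":0,"z":0.7,"turn":0,"fingers":0},{"x":0,"y":0,"z":1.5,"turn":0,"fingers":0},{"x":0,"y":0,"z":2.3,"turn":0,"fingers":0},{"x":0,"y":0,"z":2.3,"turn":0,"fingers":0},{"x":0,"y":0,"z":2.3,"turn":0,"fingers":0},{"x":0,"y":0,"z":2.3,"turn":0,"fingers":0}]' 40
python3 - <<'E'
from h import *
for i in range(3):
    st(); cam('side','s1')
a=cv2.imread('pics/s1.png'); cv2.imwrite('pics/s1c.png',cv2.resize(a[230:350,260:380],None,fx=5,fy=5,interpolation=cv2.INTER_CUBIC))
E
```

```text
t: 9.35
eef_pos: [0.5515, 0.2291, 0.0304]
tool_rot: [0.128, 0.992, -0.0, -0.0]
contact_force: [-0.4, 0.3, -4.0]
width: 0.0497
{'t': 9.35, 'joint_positions': [0.3695, 0.7782, -1.1505, 1.6884, 0.7605, 1.1941, 0.3362], 'eef_pos': [0.5515, 0.2291, 0.0304], 'tool_rot': [0.1281, 0.9918, -0.0, -0.0], 'contact_force': [-0.4253, 0.256, -3.9571], 'torque': [0.0903, -0.2305, -0.0055], 'width': 0.0497}
{'t': 9.4, 'joint_positions': [0.3695, 0.7784, -1.1504, 1.6886, 0.7605, 1.194, 0.3363], 'eef_pos': [0.5514, 0.229, 0.0302], 'tool_rot': [0.1281, 0.9918, -0.0001, -0.0002], 'contact_force': [0.4427, -0.4214, -4.2642], 'torque': [0.0493, -0.2009, -0.0114], 'width': 0.0503}
{'t': 9.45, 'joint_positions': [0.3694, 0.7785, -1.1504, 1.6886, 0.7605, 1.1941, 0.3363], 'eef_pos': [0.5513, 0.229, 0.0302], 'tool_rot': [0.128, 0.9918, -0.0001, -0.0003], 'contact_force': [-0.3651, 0.0281, -3.3886], 'torque': [0.0186, -0.2407, 0.0168], 'width': 0.0501}
```

View pics/s1c.png

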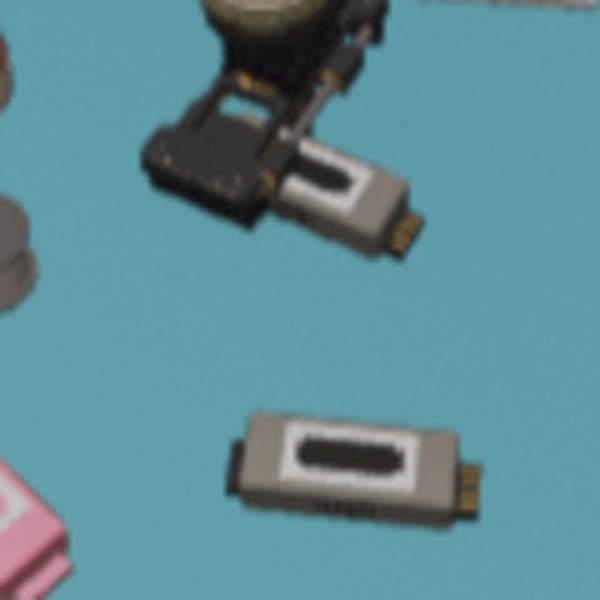

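```bash
python3 see.py w7 200 60 440 240 3
```

```text
{'t': 9.55, 'joint_positions': [0.3694, 0.7785, -1.1504, 1.6885, 0.7604, 1.1941, 0.3363], 'eef_pos': [0.5514, 0.2291, 0.0302], 'tool_rot': [0.128, 0.9918, -0.0001, -0.0003], 'contact_force': [0.7208, 0.3613, -3.9986], 'torque': [0.0013, -0.2136, -0.0179], 'width': 0.0497}
```

View pics/w7c.png

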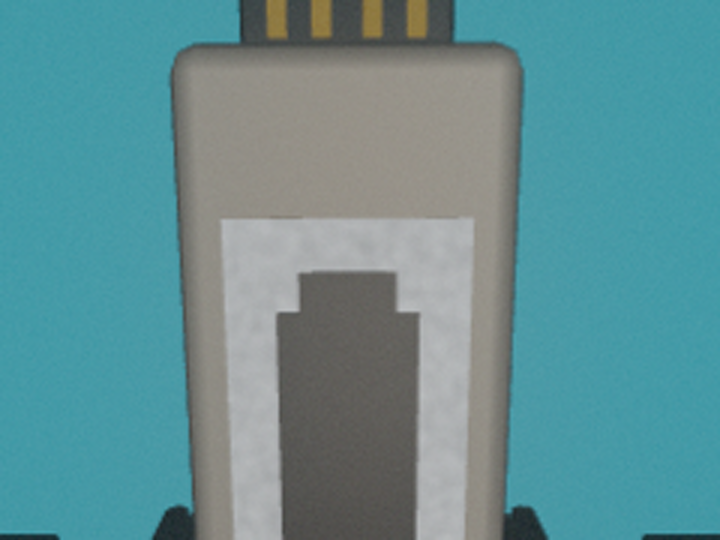

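```bash
cat > pitch.py <<'E'
from h import *
from scipy.optimize import least_squares
# label corners in pack frame from w5
import pickle
P=pickle.load(open('pics/w5.pkl','rb'))
def label():
    c,s=np.cos(-.2545),np.sin(-.2545)
    out=[]
    for x,y in [(122,130),(260,168),(48,432),(178,466)]:
        X=atz(P,(280+x/4,28+y/4),.032)[:2]-[.5225,.234]; out.append([c*X[0]+s*X[1],-s*X[0]+c*X[1]])
    return np.array(out)
def model(v,M):  # v: x,y,z of pack centre, yaw, pitch(nose-down +)
    c,s=np.cos(v[3]),np.sin(v[3]); Rz=np.array([[c,-s,0],[s,c,0],[0,0,1]])
    c,s=np.cos(v[4]),np.sin(v[4]); Ry=np.array([[c,0,-s],[0,1,0],[s,0,c]]) # +x goes up
    return np.asarray(M)@(Rz@Ry).T+np.array(v[:3])
E
python3 - <<'E'
from pitch import *
print(label().round(4))
W=pickle.load(open('pics/w7.pkl','rb'))
# toe top corners, toe edge lines
M=[[-.061,.025,.016],[-.061,-.025,.016],[-.061,.017,-.006],[-.061,-.017,-.006],[-.032,.018,.016],[-.032,-.018,.016]]
# image: camera faces toe; left in image = -y side? determine by projection
for pit in (0,.1,.2,.25):
    # grasp point pack-frame (.03,0,g) fixed at world G
    yaw=-.2545; G=np.array([.5514,.229,.0302+.0085])  # centre height level at grasp x
    v=[0,0,0,yaw,pit]; off=model(v,[[.030,0,0]])[0]; v[:3]=G-off
    print(pit,proj(W,model(v,M)).round(0).tolist())
E
python3 - <<'E'
print([(200+x/3,60+y/3) for x,y in [(520,55),(175,55),(455,42),(240,42),(473,218),(221,219)]])
E
```

```text
[[ 0.0416  0.0185]
 [ 0.0421 -0.018 ]
 [-0.037   0.0185]
 [-0.0367 -0.018 ]]
0 [[376.0, 72.0], [255.0, 72.0], [351.0, 77.0], [280.0, 77.0], [356.0, 142.0], [275.0, 143.0]]
0.1 [[372.0, 71.0], [259.0, 72.0], [349.0, 81.0], [282.0, 81.0], [355.0, 138.0], [276.0, 138.0]]
0.2 [[369.0, 73.0], [262.0, 73.0], [347.0, 86.0], [284.0, 86.0], [353.0, 135.0], [278.0, 136.0]]
0.25 [[367.0, 75.0], [264.0, 75.0], [346.0, 89.0], [285.0, 89.0], [353.0, 135.0], [279.0, 135.0]]
[(373.33333333333337, 78.33333333333333), (258.3333333333333, 78.33333333333333), (351.66666666666663, 74.0), (280.0, 74.0), (357.66666666666663, 132.66666666666669), (273.6666666666667, 133.0)]
```

```bash
python3 -m jog '[{"x":0,"y":0,"z":0.15,"turn":0,"fingers":0},{"x":0,"y":0,"z":0.15,"turn":0,"fingers":0},{"x":0,"y":0,"z":0.15,"turn":0,"fingers":0},{"x":0,"y":0,"z":0.15,"turn":0,"fingers":0}]' 14
python3 see.py w8 200 60 440 240 3
python3 -m jog '[{"x":0,"y":0,"z":0,"turn":0,"fingers":0},{"x":0,"y":0,"z":0,"turn":0,"fingers":0},{"x":0,"y":0,"z":0,"turn":0,"fingers":0}]' 9
python3 see.py w9 200 60 440 240 3
```

```text
t: 9.88
eef_pos: [0.5516, 0.2292, 0.0321]
tool_rot: [0.128, 0.992, 0.0, 0.0]
contact_force: [-0.7, 0.5, -4.3]
width: 0.05
{'t': 9.9333, 'joint_positions': [0.3704, 0.7766, -1.1523, 1.6873, 0.7587, 1.1963, 0.3373], 'eef_pos': [0.5516, 0.2292, 0.032], 'tool_rot': [0.128, 0.9918, 0.0, -0.0], 'contact_force': [0.821, -0.7977, -4.0863], 'torque': [0.036, -0.2814, -0.0444], 'width': 0.0498}
t: 10.18
eef_pos: [0.5515, 0.2292, 0.0321]
tool_rot: [0.128, 0.992, 0.0, -0.0]
contact_force: [-0.0, 0.0, -3.3]
width: 0.0499
{'t': 10.2333, 'joint_positions': [0.3704, 0.7765, -1.1525, 1.6872, 0.7586, 1.1964, 0.3373], 'eef_pos': [0.5515, 0.2293, 0.0321], 'tool_rot': [0.128, 0.9918, 0.0001, -0.0], 'contact_force': [-0.7873, -0.1482, -3.0554], 'torque': [0.0493, -0.1163, 0.0821], 'width': 0.05}
```

View pics/w9c.png

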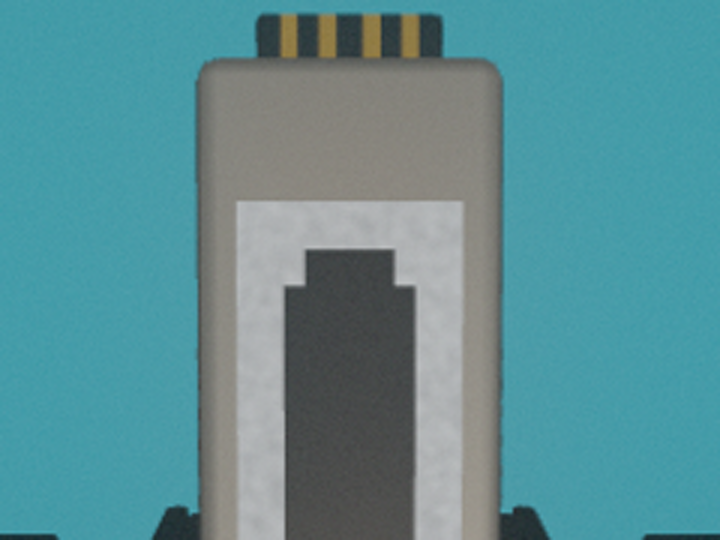

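```bash
python3 -m jog '[{"x":0,"y":0,"z":0,"turn":0,"fingers":0},{"x":0,"y":0,"z":0,"turn":0,"fingers":0},{"x":0,"y":0,"z":0,"turn":0,"fingers":0},{"x":0,"y":0,"z":3,"turn":0,"fingers":0},{"x":0,"y":0,"z":6,"turn":0,"fingers":0},{"x":0,"y":0,"z":9,"turn":0,"fingers":0},{"x":0,"y":0,"z":10,"turn":0,"fingers":0},{"x":0,"y":0,"z":10,"turn":0,"fingers":0},{"x":0,"y":0,"z":10,"turn":0,"fingers":0}]' 55
python3 see.py w10 200 60 440 240 3
```

```text
t: 10.98
eef_pos: [0.5515, 0.2288, 0.1312]
tool_rot: [0.128, 0.992, -0.0, 0.0]
contact_force: [-0.8, -0.2, -5.2]
width: 0.0493
{'t': 11.0333, 'joint_positions': [0.4223, 0.6776, -1.2468, 1.6068, 0.6561, 1.343, 0.3988], 'eef_pos': [0.5511, 0.2285, 0.1304], 'tool_rot': [0.1282, 0.9918, -0.0007, -0.0006], 'contact_force': [-0.5945, 0.3645, -4.4398], 'torque': [0.0536, -0.1863, -0.0276], 'width': 0.0497}
```

View pics/w10c.png

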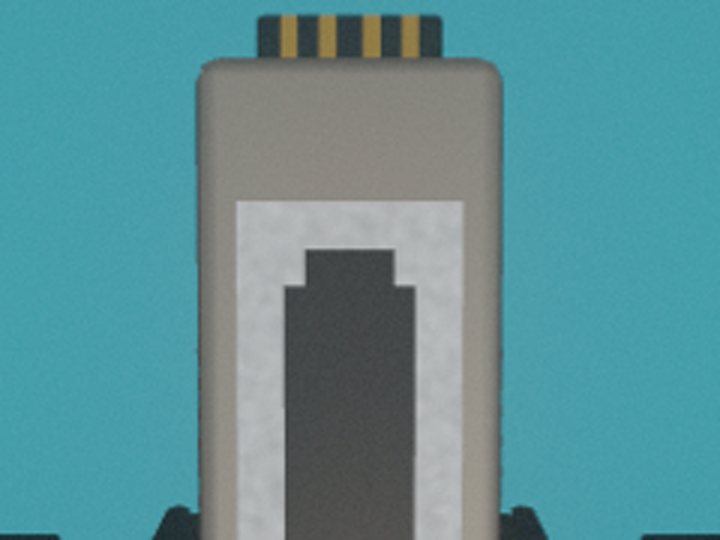

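```bash
python3 - <<'E'
from pitch import *
W=pickle.load(open('pics/w10.pkl','rb')); T=np.array([.5512,.2286,.1308])
M=np.array([[-.061,.025,.0155],[-.061,-.025,.0155],[-.075,.017,-.006],[-.075,-.017,-.006],[-.0369,.0183,.016],[-.0369,-.0183,.016]])
o=np.array([(501,64),(198,64),(442,15),(258,15),(463,201),(236,201)])/3+[200,60]
r=least_squares(lambda v:(proj(W,model(v,M))-o).ravel(),[.522,.234,.13,-.2545,.23])
v=r.x; print(v.round(4),r.fun.reshape(-1,2).round(1).tolist())
u=np.array([np.cos(v[3]),np.sin(v[3])])
print('centre rel TCP along u',(v[:2]-T[:2])@u,'lat',np.array([-u[1],u[0]])@(v[:2]-T[:2]),'dz',v[2]-T[2])
for n,m in (('toe low tip',[-.075,0,-.016]),('toe top tip',[-.075,0,-.006]),('heel low',[.075,0,-.016])):
    X=model(v,[m])[0]; print(n,(X[:2]-T[:2])@u,X[2]-T[2])
E
```

```text
[ 0.5252  0.2359  0.1264 -0.2577  0.2003] [[-0.1, -1.8], [0.3, -1.8], [-0.5, 0.4], [0.3, 0.4], [-1.3, 1.5], [1.3, 1.5]]
centre rel TCP along u -0.027040043855480724 lat 0.0004357448709432571 dz -0.004415593938944445
toe low tip -0.09735828527057994 -0.0350153476027866
toe top tip -0.09934755522831941 -0.02521520448978895
heel low 0.04964386142438478 -0.005176298236694771
```

```bash
python3 -m jog '[{"x":2,"y":-4,"z":0.5,"turn":0.1,"fingers":0},{"x":2,"y":-25.3,"z":0.5,"turn":0.397,"fingers":0},{"x":2,"y":-25.3,"z":0.5,"turn":0.397,"fingers":0},{"x":2,"y":-25.3,"z":0.5,"turn":0.397,"fingers":0},{"x":2,"y":-25.3,"z":0.5,"turn":0.397,"fingers":0},{"x":2,"y":-25.3,"z":0.5,"turn":0.397,"fingers":0},{"x":2,"y":-25.3,"z":0.5,"turn":0.397,"fingers":0},{"x":2,"y":-25.3,"z":0.5,"turn":0.397,"fingers":0},{"x":2,"y":-25.3,"z":0.5,"turn":0.397,"fingers":0},{"x":2,"y":-25.3,"z":0.5,"turn":0.397,"fingers":0},{"x":2,"y":-25.3,"z":0.5,"turn":0.397,"fingers":0}]' 55
python3 see.py w11 200 0 440 240 2.5
python3 - <<'E'
from h import *
s=arm.sense();q=s['tool_rot'];print(2*np.arctan2(q[1],q[0])-np.pi)
cam('side','s2');a=cv2.imread('pics/s2.png'); cv2.imwrite('pics/s2c.png',cv2.resize(a[120:240,270:410],None,fx=5,fy=5,interpolation=cv2.INTER_CUBIC))
E
```

```text
t: 11.95
eef_pos: [0.5712, -0.0221, 0.1366]
tool_rot: [-0.071, 0.997, 0.0, -0.0]
contact_force: [0.4, 0.3, -5.0]
width: 0.0498
{'t': 12.0, 'joint_positions': [0.951, 0.7037, -1.3758, 1.666, 0.7038, 1.3724, 1.1813], 'eef_pos': [0.5713, -0.0222, 0.1368], 'tool_rot': [-0.0713, 0.9975, 0.0002, -0.0002], 'contact_force': [0.1867, 0.455, -4.4069], 'torque': [0.1022, -0.2316, -0.0067], 'width': 0.0497}
0.1428014797991306
```

View pics/w11c.png

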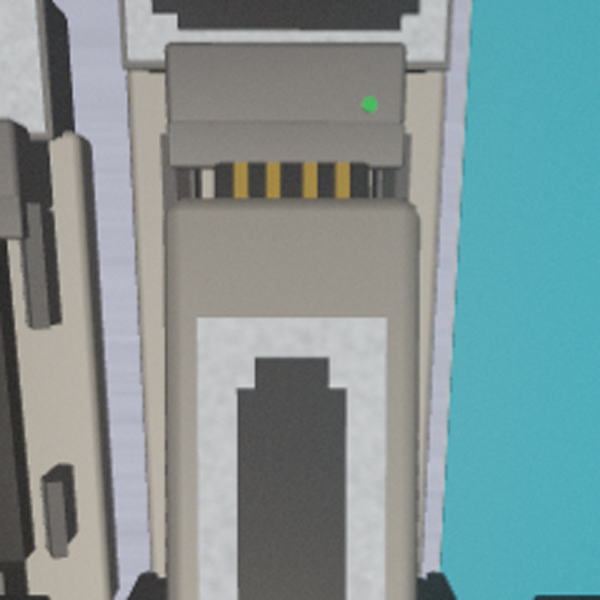

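View pics/s2c.png

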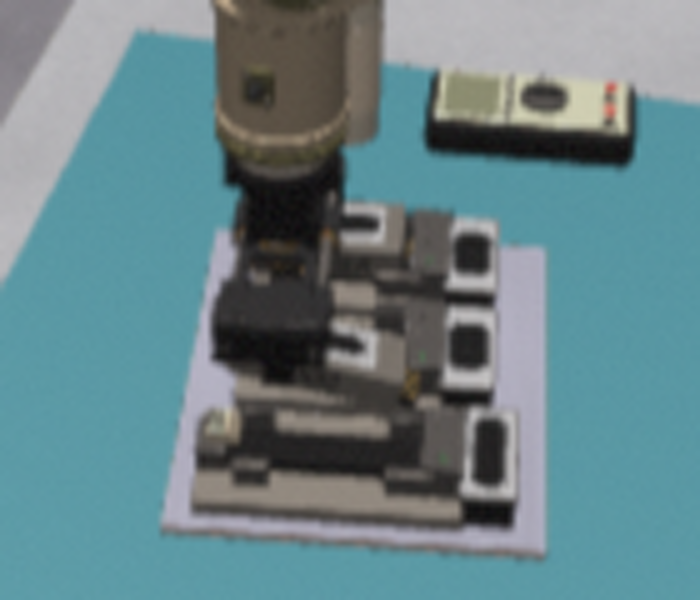

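```bash
python3 -m jog '[{"x":0,"y":-0.2,"z":-1.5,"turn":0,"fingers":0},{"x":0,"y":-0.2,"z":-3,"turn":0,"fingers":0},{"x":0,"y":-0.2,"z":-4,"turn":0,"fingers":0},{"x":0,"y":-0.2,"z":-4.7,"turn":0,"fingers":0},{"x":0,"y":-0.2,"z":-4.9,"turn":0,"fingers":0},{"x":0,"y":-0.2,"z":-4.9,"turn":0,"fingers":0}]' 55
python3 see.py w12 200 0 440 240 2.5
```

```text
t: 12.55
eef_pos: [0.5712, -0.0257, 0.0873]
tool_rot: [-0.07, 0.998, 0.0, -0.001]
contact_force: [-0.5, -0.3, -4.3]
width: 0.0495
{'t': 12.6, 'joint_positions': [0.9298, 0.7488, -1.3233, 1.7121, 0.7542, 1.2992, 1.1554], 'eef_pos': [0.5716, -0.0256, 0.088], 'tool_rot': [-0.0701, 0.9975, 0.0002, -0.0001], 'contact_force': [-0.0166, -0.3792, -4.8451], 'torque': [0.1459, -0.2255, 0.0536], 'width': 0.0499}
```

View pics/w12c.png

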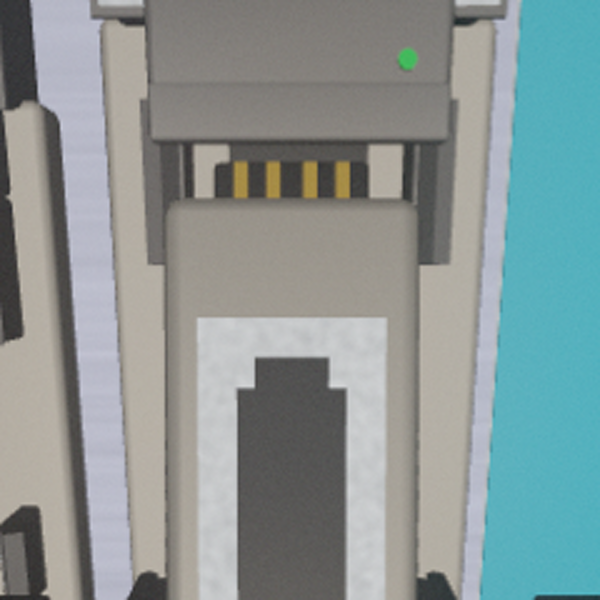

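```bash
python3 -m jog '[{"x":0,"y":0.15,"z":-0.2,"turn":0,"fingers":0},{"x":0,"y":0.15,"z":-0.3,"turn":0,"fingers":0},{"x":0,"y":0.15,"z":-0.3,"turn":0,"fingers":0},{"x":0,"y":0.15,"z":-0.3,"turn":0,"fingers":0}]' 55
python3 -m jog '[{"x":0,"y":0,"z":-0.1,"turn":0,"fingers":0},{"x":0,"y":0,"z":-0.1,"turn":0,"fingers":0}]'
python3 -m jog '[{"x":0,"y":0,"z":-0.1,"turn":0,"fingers":0},{"x":0,"y":0,"z":-0.1,"turn":0,"fingers":0}]'
```

```text
t: 12.93
eef_pos: [0.5717, -0.0243, 0.0853]
tool_rot: [-0.07, 0.998, -0.0, 0.0]
contact_force: [-0.0, -0.3, -3.4]
width: 0.0497
t: 13.1
eef_pos: [0.5716, -0.0244, 0.084]
tool_rot: [-0.07, 0.998, -0.0, 0.0]
contact_force: [-0.1, 0.0, -3.7]
width: 0.0494
t: 13.27
eef_pos: [0.5715, -0.0244, 0.0829]
tool_rot: [-0.07, 0.998, 0.0, -0.0]
contact_force: [0.6, -1.1, -3.1]
width: 0.0495
```

```bash
python3 -m jog '[{"x":0,"y":0,"z":-0.1,"turn":0,"fingers":0},{"x":0,"y":0,"z":-0.1,"turn":0,"fingers":0},{"x":0,"y":0,"z":-0.1,"turn":0,"fingers":0}]'
python3 see.py w13 200 0 440 240 2.5
```

```text
t: 13.52
eef_pos: [0.5715, -0.0243, 0.082]
tool_rot: [-0.07, 0.998, 0.0, -0.0]
contact_force: [-0.5, -1.3, -4.3]
width: 0.0498
{'t': 13.5667, 'joint_positions': [0.9239, 0.754, -1.3164, 1.7174, 0.7607, 1.2902, 1.149], 'eef_pos': [0.5715, -0.0243, 0.082], 'tool_rot': [-0.07, 0.9975, 0.0001, -0.0], 'contact_force': [-0.103, 0.0505, -4.223], 'torque': [0.0619, -0.2029, -0.0002], 'width': 0.0497}
```

View pics/w13c.png

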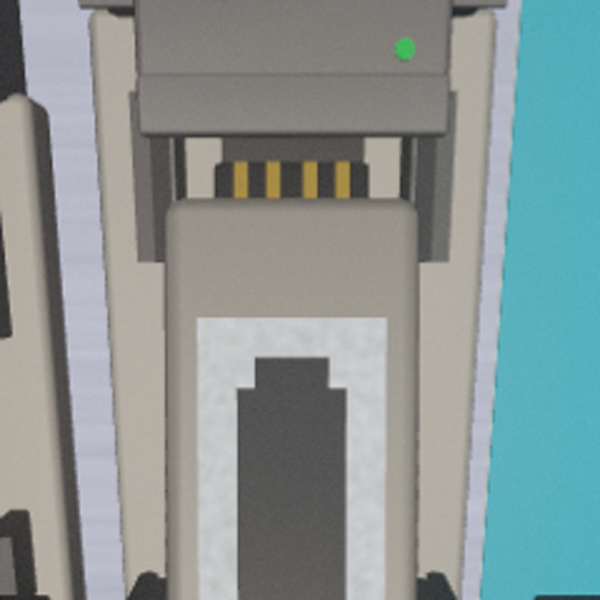

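```bash
python3 -m jog '[{"x":0,"y":0,"z":-0.1,"turn":0,"fingers":0},{"x":0,"y":0,"z":-0.1,"turn":0,"fingers":0},{"x":0,"y":0,"z":-0.1,"turn":0,"fingers":0}]'
python3 -m jog '[{"x":0,"y":0,"z":-0.1,"turn":0,"fingers":0},{"x":0,"y":0,"z":-0.1,"turn":0,"fingers":0},{"x":0,"y":0,"z":-0.1,"turn":0,"fingers":0}]'
```

```text
t: 13.82
eef_pos: [0.5715, -0.0243, 0.081]
tool_rot: [-0.07, 0.998, 0.0, -0.0]
contact_force: [-0.0, 0.2, -3.0]
width: 0.0496
t: 14.07
eef_pos: [0.5715, -0.0243, 0.08]
tool_rot: [-0.07, 0.998, 0.0, -0.0]
contact_force: [0.0, 0.2, -4.3]
width: 0.0494
```

```bash
python3 -m jog '[{"x":-0.3,"y":-0.04,"z":0,"turn":0,"fingers":0},{"x":-0.5,"y":-0.07,"z":0,"turn":0,"fingers":0},{"x":-0.7,"y":-0.1,"z":0,"turn":0,"fingers":0},{"x":-0.7,"y":-0.1,"z":0,"turn":0,"fingers":0}]'
python3 -m jog '[{"x":-0.2,"y":-0.03,"z":0,"turn":0,"fingers":0},{"x":-0.3,"y":-0.04,"z":0,"turn":0,"fingers":0},{"x":-0.3,"y":-0.04,"z":0,"turn":0,"fingers":0}]'
python3 see.py w14 200 0 440 240 2.5
```

```text
t: 14.4
eef_pos: [0.5661, -0.025, 0.081]
tool_rot: [-0.07, 0.998, 0.0, 0.002]
contact_force: [6.9, 1.5, -4.8]
width: 0.0496
t: 14.65
eef_pos: [0.5656, -0.0251, 0.0822]
tool_rot: [-0.07, 0.998, 0.001, 0.005]
contact_force: [15.8, 3.0, -3.5]
width: 0.0495
{'t': 14.7, 'joint_positions': [0.9477, 0.7424, -1.3298, 1.7416, 0.7578, 1.2732, 1.1474], 'eef_pos': [0.5656, -0.0251, 0.0822], 'tool_rot': [-0.0698, 0.9975, 0.0007, 0.0049], 'contact_force': [14.8745, 2.7836, -3.2047], 'torque': [0.7707, -4.0551, -0.0091], 'width': 0.0497}
```

View pics/w14c.png

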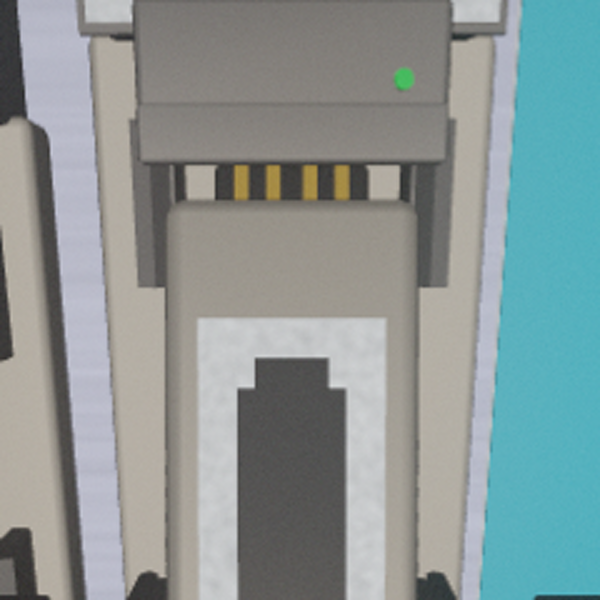

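```bash
python3 -m jog '[{"x":0.4,"y":0.06,"z":0,"turn":0,"fingers":0},{"x":0.8,"y":0.1,"z":0,"turn":0,"fingers":0},{"x":0.8,"y":0.1,"z":-0.2,"turn":0,"fingers":0},{"x":0.8,"y":0.1,"z":-0.3,"turn":0,"fingers":0},{"x":0.8,"y":0.1,"z":-0.3,"turn":0,"fingers":0}]'
python3 see.py w15 200 0 440 240 2.5
python3 -m jog '[{"x":0,"y":0,"z":-0.1,"turn":0,"fingers":0},{"x":0,"y":0,"z":-0.1,"turn":0,"fingers":0},{"x":0,"y":0,"z":-0.1,"turn":0,"fingers":0}]'
python3 -m jog '[{"x":0,"y":0,"z":-0.1,"turn":0,"fingers":0},{"x":0,"y":0,"z":-0.1,"turn":0,"fingers":0},{"x":0,"y":0,"z":-0.1,"turn":0,"fingers":0}]'
```

```text
t: 15.12
eef_pos: [0.5689, -0.0247, 0.0764]
tool_rot: [-0.07, 0.998, 0.0, -0.001]
contact_force: [-0.7, -0.2, -4.8]
width: 0.0499
{'t': 15.1667, 'joint_positions': [0.9259, 0.7564, -1.3129, 1.7276, 0.7646, 1.2812, 1.1459], 'eef_pos': [0.569, -0.0247, 0.0766], 'tool_rot': [-0.0701, 0.9975, 0.0, -0.0005], 'contact_force': [-0.012, -0.2715, -3.4049], 'torque': [0.1308, -0.2364, 0.0428], 'width': 0.0495}
t: 15.42
eef_pos: [0.5694, -0.0247, 0.076]
tool_rot: [-0.07, 0.998, 0.0, -0.0]
contact_force: [-0.1, 0.4, -4.1]
width: 0.0496
t: 15.67
eef_pos: [0.5695, -0.0247, 0.0751]
tool_rot: [-0.07, 0.998, 0.0, -0.0]
contact_force: [0.6, -0.9, -4.5]
width: 0.0498
```

View pics/w15c.png

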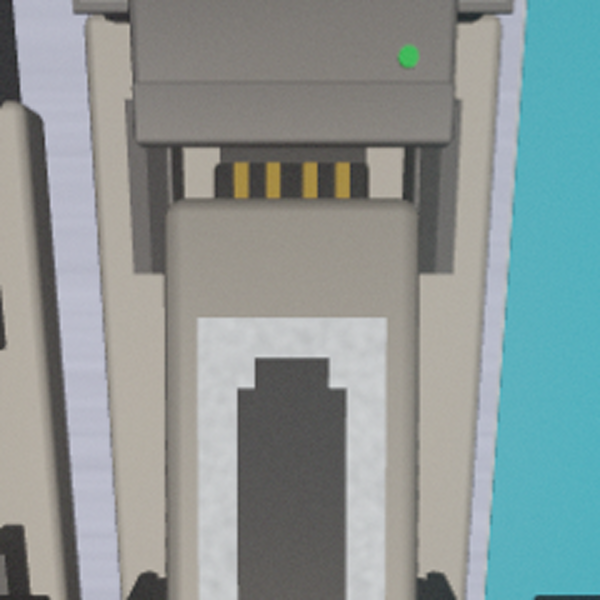

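```bash
for i in 1 2; do python3 -m jog '[{"x":0,"y":0,"z":-0.1,"turn":0,"fingers":0},{"x":0,"y":0,"z":-0.1,"turn":0,"fingers":0},{"x":0,"y":0,"z":-0.1,"turn":0,"fingers":0}]' | grep -E 'eef|contact'; python3 -c "
from h import *
s=arm.sense();print(np.round(s['torque'],3))"; done
```

```text
eef_pos: [0.5697, -0.0247, 0.0742]
contact_force: [0.1, -0.9, -2.3]
[ 0.125 -0.186  0.017]
eef_pos: [0.5699, -0.0246, 0.0735]
contact_force: [0.5, -0.5, 1.2]
[ 0.034 -0.025 -0.007]
```

```bash
python3 -m jog '[{"x":0,"y":0,"z":0.1,"turn":0,"fingers":0},{"x":-0.3,"y":-0.04,"z":0.1,"turn":0,"fingers":0},{"x":-0.6,"y":-0.08,"z":0.1,"turn":0,"fingers":0},{"x":-0.8,"y":-0.11,"z":0.1,"turn":0,"fingers":0},{"x":-0.8,"y":-0.11,"z":0.1,"turn":0,"fingers":0}]'
python3 see.py w16 200 0 440 240 2.5
```

```text
t: 16.58
eef_pos: [0.5609, -0.026, 0.0739]
tool_rot: [-0.07, 0.998, -0.0, -0.0]
contact_force: [-0.5, 0.1, -2.2]
width: 0.0493
{'t': 16.6333, 'joint_positions': [0.9442, 0.7488, -1.3206, 1.7509, 0.7622, 1.2701, 1.1436], 'eef_pos': [0.5609, -0.0259, 0.0739], 'tool_rot': [-0.07, 0.9975, -0.0, -0.0005], 'contact_force': [-0.9472, -0.0254, -2.423], 'torque': [0.2164, 0.2101, -0.0744], 'width': 0.0495}
```

View pics/w16c.png

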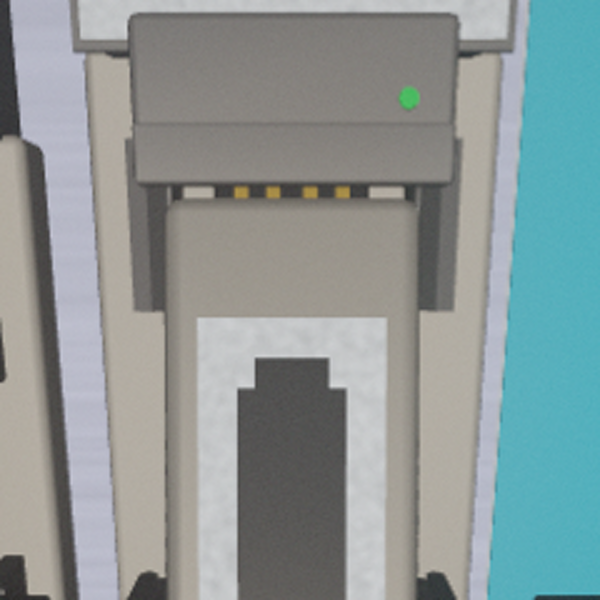

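```bash
for i in 1 2; do python3 -m jog '[{"x":-0.1,"y":-0.015,"z":0,"turn":0,"fingers":0},{"x":-0.2,"y":-0.03,"z":0,"turn":0,"fingers":0},{"x":-0.2,"y":-0.03,"z":0,"turn":0,"fingers":0}]' | grep -E 'eef|contact'; done
python3 see.py w17 200 0 440 240 2.5
```

```text
eef_pos: [0.5595, -0.0262, 0.0741]
contact_force: [0.8, 0.4, -2.0]
eef_pos: [0.5574, -0.0265, 0.0741]
contact_force: [0.9, 0.7, -2.0]
{'t': 17.1833, 'joint_positions': [0.9537, 0.7439, -1.326, 1.7604, 0.7596, 1.2665, 1.1437], 'eef_pos': [0.5574, -0.0265, 0.0741], 'tool_rot': [-0.07, 0.9975, 0.0, -0.0001], 'contact_force': [0.7776, 0.521, -1.3064], 'torque': [0.1467, -0.2121, 0.0228], 'width': 0.0497}
```

View pics/w17c.png

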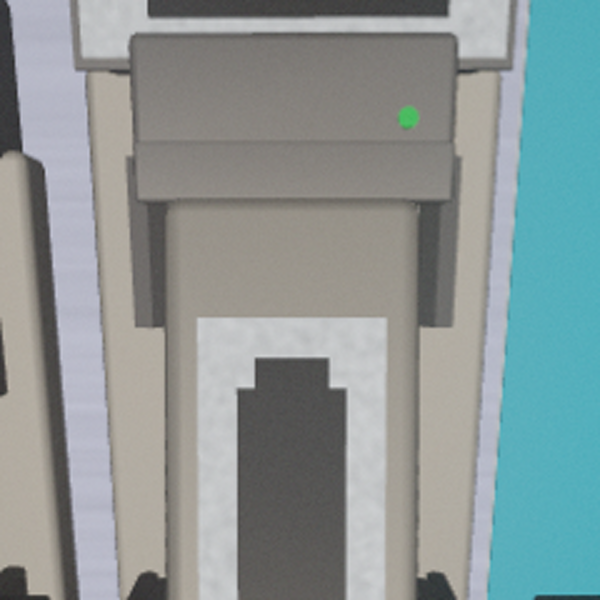

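```bash
for i in 1 2; do python3 -m jog '[{"x":-0.1,"y":-0.015,"z":0,"turn":0,"fingers":0},{"x":-0.1,"y":-0.015,"z":0,"turn":0,"fingers":0},{"x":-0.1,"y":-0.015,"z":0,"turn":0,"fingers":0}]' | grep -E 'eef|contact'; done
```

```text
eef_pos: [0.5567, -0.0265, 0.0741]
contact_force: [2.0, 0.6, -1.2]
eef_pos: [0.5565, -0.0266, 0.0745]
contact_force: [5.8, 1.9, -1.1]
```

```bash
python3 -m jog '[{"x":0.05,"y":0,"z":0,"turn":0,"fingers":0},{"x":0.05,"y":0,"z":0,"turn":0,"fingers":0},{"x":0.15,"y":0.02,"z":-0.2,"turn":0,"fingers":0},{"x":0.23,"y":0.03,"z":-0.4,"turn":0,"fingers":0},{"x":0.32,"y":0.04,"z":-0.6,"turn":0,"fingers":0},{"x":0.4,"y":0.05,"z":-0.8,"turn":0,"fingers":0},{"x":0.4,"y":0.05,"z":-0.8,"turn":0,"fingers":0},{"x":0.4,"y":0.05,"z":-0.8,"turn":0,"fingers":0}]' 10
python3 see.py w18 200 0 440 240 2.5
```

```text
t: 18.35
eef_pos: [0.5591, -0.0263, 0.0656]
tool_rot: [-0.07, 0.998, -0.0, -0.001]
contact_force: [1.1, -0.5, -4.0]
width: 0.0499
{'t': 18.4, 'joint_positions': [0.9429, 0.7547, -1.3128, 1.7619, 0.7702, 1.2567, 1.1386], 'eef_pos': [0.559, -0.0263, 0.0657], 'tool_rot': [-0.0701, 0.9975, 0.0, -0.0006], 'contact_force': [-1.525, -0.8473, -3.5755], 'torque': [0.1335, -0.1776, -0.0166], 'width': 0.05}
```

View pics/w18c.png

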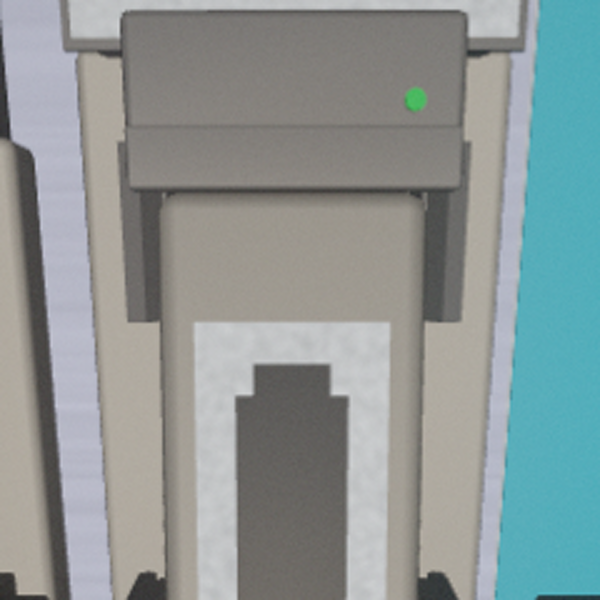

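```bash
python3 -m jog '[{"x":0.07,"y":0.01,"z":-0.2,"turn":0,"fingers":0},{"x":0.15,"y":0.02,"z":-0.4,"turn":0,"fingers":0},{"x":0.15,"y":0.02,"z":-0.4,"turn":0,"fingers":0}]' 10
python3 see.py w19 200 0 440 240 2.5
python3 - <<'E'
from h import *
for n,b in (('side',(150,270,290,400)),('scene',(150,270,240,360))):
    cam(n,n+'3');a=cv2.imread('pics/'+n+'3.png'); cv2.imwrite('pics/'+n+'3c.png',cv2.resize(a[b[0]:b[1],b[2]:b[3]],None,fx=5,fy=5,interpolation=cv2.INTER_CUBIC))
E
```

```text
t: 18.65
eef_pos: [0.5608, -0.026, 0.0619]
tool_rot: [-0.07, 0.998, -0.0, -0.0]
contact_force: [-3.1, -1.2, 0.5]
width: 0.0496
{'t': 18.7, 'joint_positions': [0.9364, 0.7604, -1.306, 1.7607, 0.7758, 1.2523, 1.1359], 'eef_pos': [0.5607, -0.026, 0.0619], 'tool_rot': [-0.0701, 0.9975, -0.0, -0.0004], 'contact_force': [-2.4942, -0.5164, -0.1198], 'torque': [-0.0164, 0.5738, -0.0205], 'width': 0.05}
```

View pics/scene3c.png

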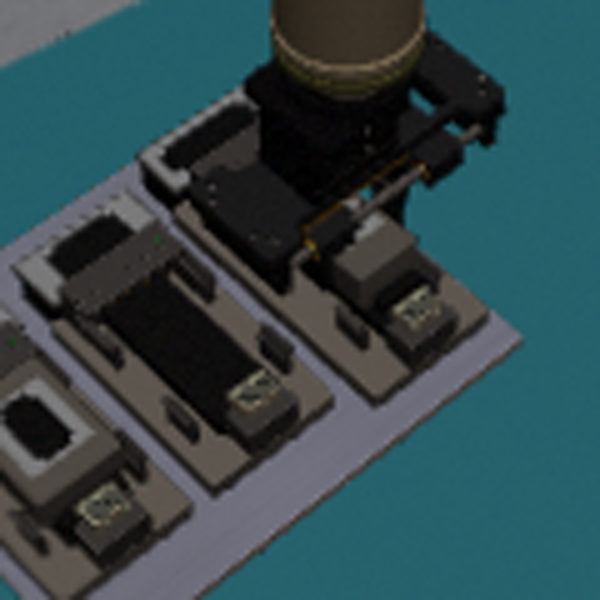

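View pics/side3c.png

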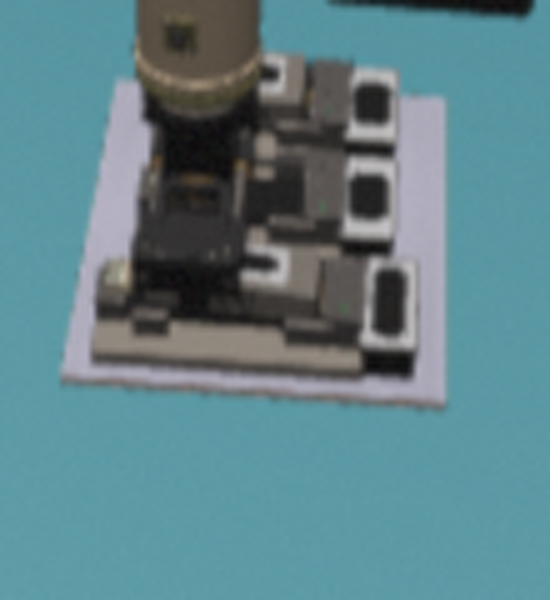

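```bash
python3 -m jog '[{"x":0,"y":0,"z":0,"turn":0,"fingers":0.85},{"x":0,"y":0,"z":0,"turn":0,"fingers":0.85},{"x":0,"y":0,"z":0,"turn":0,"fingers":0.85},{"x":0,"y":0,"z":0,"turn":0,"fingers":0.85},{"x":0,"y":0,"z":2,"turn":0,"fingers":0.85},{"x":0,"y":0,"z":4.5,"turn":0,"fingers":0.85},{"x":0,"y":0,"z":7,"turn":0,"fingers":0.85},{"x":0,"y":0,"z":7,"turn":0,"fingers":0.85}]' 20
python3 see.py w20 200 0 440 240 2.5
```

```text
t: 19.47
eef_pos: [0.5631, -0.0251, 0.1365]
tool_rot: [-0.07, 0.998, 0.0, 0.003]
contact_force: [1.0, -0.6, 0.8]
width: 0.0742
{'t': 19.5167, 'joint_positions': [0.9792, 0.6855, -1.3826, 1.695, 0.6922, 1.3524, 1.1856], 'eef_pos': [0.5625, -0.0257, 0.1344], 'tool_rot': [-0.0699, 0.9975, -0.0002, 0.0019], 'contact_force': [0.2316, 0.2367, -0.5889], 'torque': [0.096, -0.1681, 0.0671], 'width': 0.074}
```

View pics/w20c.png

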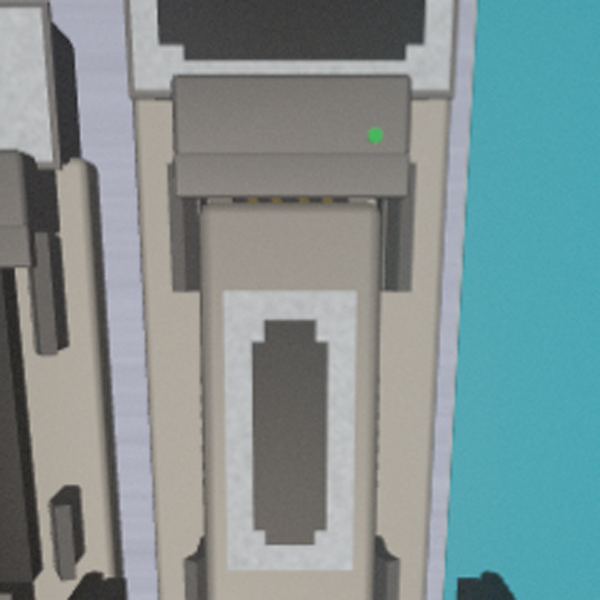

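```bash
python3 -m jog '[{"x":3,"y":0.4,"z":0,"turn":0,"fingers":0},{"x":3,"y":0.4,"z":0,"turn":0,"fingers":0},{"x":3,"y":0.4,"z":0,"turn":0,"fingers":0},{"x":3,"y":0.4,"z":0,"turn":0,"fingers":0},{"x":3,"y":0.4,"z":0,"turn":0,"fingers":0},{"x":3,"y":0.4,"z":0,"turn":0,"fingers":0},{"x":3,"y":0.4,"z":0,"turn":0,"fingers":0},{"x":3,"y":0.4,"z":0,"turn":0,"fingers":0},{"x":3,"y":0.4,"z":0,"turn":0,"fingers":0}]' 20
python3 - <<'E'
from h import *
st()
cam('side','s4');a=cv2.imread('pics/s4.png'); cv2.imwrite('pics/s4c.png',cv2.resize(a[150:240,290:400],None,fx=6,fy=6,interpolation=cv2.INTER_CUBIC))
cam('scene','s5');a=cv2.imread('pics/s5.png'); cv2.imwrite('pics/s5c.png',cv2.resize(a[150:250,250:360],None,fx=6,fy=6,interpolation=cv2.INTER_CUBIC))
E
```

```text
t: 20.27
eef_pos: [0.591, -0.0222, 0.1321]
tool_rot: [-0.07, 0.998, -0.0, 0.0]
contact_force: [0.9, 1.0, -0.6]
width: 0.0217
{'t': 20.2667, 'joint_positions': [0.8977, 0.7262, -1.3327, 1.6195, 0.7177, 1.3768, 1.1847], 'eef_pos': [0.591, -0.0222, 0.1321], 'tool_rot': [-0.0699, 0.9976, -0.0, 0.0], 'contact_force': [0.94, 0.9835, -0.634], 'torque': [0.1261, -0.0804, 0.0325], 'width': 0.0217}
```

View pics/s4c.png

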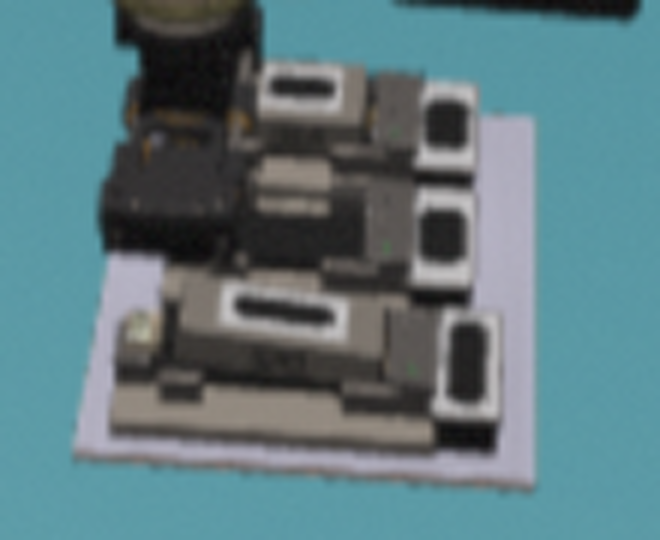

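View pics/s5c.png

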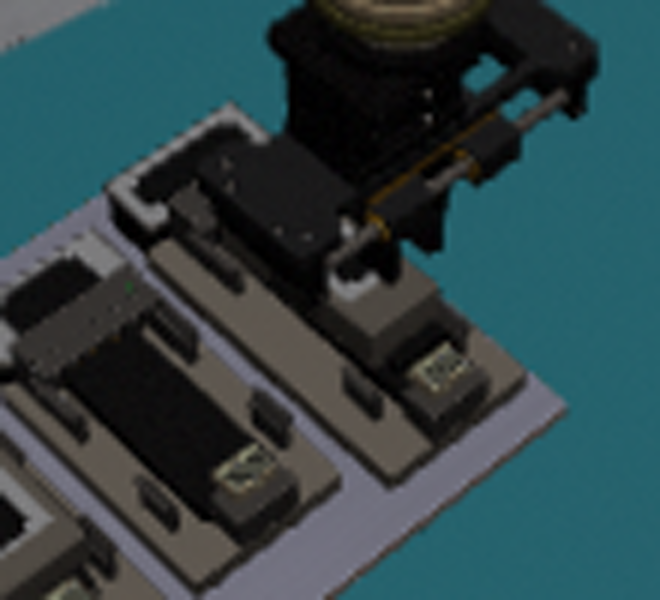

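```bash
python3 -m jog '[{"x":0,"y":0,"z":-1.5,"turn":0,"fingers":0},{"x":0,"y":0,"z":-3,"turn":0,"fingers":0},{"x":0,"y":0,"z":-3.3,"turn":0,"fingers":0},{"x":0,"y":0,"z":-3.3,"turn":0,"fingers":0}]' 20
python3 -m jog '[{"x":0,"y":0,"z":-0.3,"turn":0,"fingers":0},{"x":0,"y":0,"z":-0.6,"turn":0,"fingers":0},{"x":0,"y":0,"z":-0.6,"turn":0,"fingers":0}]'
python3 -m jog '[{"x":0,"y":0,"z":-0.2,"turn":0,"fingers":0},{"x":0,"y":0,"z":-0.4,"turn":0,"fingers":0},{"x":0,"y":0,"z":-0.4,"turn":0,"fingers":0}]'
```

```text
t: 20.7
eef_pos: [0.59, -0.0222, 0.0971]
tool_rot: [-0.07, 0.998, 0.0, -0.001]
contact_force: [0.1, 0.1, 0.6]
width: 0.0006
t: 20.95
eef_pos: [0.591, -0.022, 0.0928]
tool_rot: [-0.07, 0.998, 0.0, -0.0]
contact_force: [0.4, -0.1, -0.5]
width: 0.0008
t: 21.2
eef_pos: [0.5917, -0.0219, 0.0895]
tool_rot: [-0.07, 0.998, 0.0, 0.001]
contact_force: [1.4, 0.4, 1.7]
width: 0.0003
```

```bash
for i in 1 2; do python3 -m jog '[{"x":0,"y":0,"z":-0.1,"turn":0,"fingers":0},{"x":0,"y":0,"z":-0.2,"turn":0,"fingers":0},{"x":0,"y":0,"z":-0.2,"turn":0,"fingers":0}]'|grep -E 'eef|cont'; done
```

```text
eef_pos: [0.5911, -0.022, 0.0871]
contact_force: [-0.3, 0.0, -0.7]
eef_pos: [0.5907, -0.0222, 0.0846]
contact_force: [0.2, -0.3, -0.1]
```

```bash
for i in 1 2; do python3 -m jog '[{"x":0,"y":0,"z":-0.1,"turn":0,"fingers":0},{"x":0,"y":0,"z":-0.2,"turn":0,"fingers":0},{"x":0,"y":0,"z":-0.2,"turn":0,"fingers":0}]'|grep -E 'eef|cont'; done
```

```text
eef_pos: [0.5909, -0.022, 0.0828]
contact_force: [-0.4, -0.1, 0.0]
eef_pos: [0.5909, -0.022, 0.0808]
contact_force: [-1.0, 0.1, -0.6]
```

```bash
python3 -m jog '[{"x":0,"y":0,"z":-0.1,"turn":0,"fingers":0},{"x":0,"y":0,"z":-0.2,"turn":0,"fingers":0},{"x":0,"y":0,"z":-0.2,"turn":0,"fingers":0}]'|grep -E 'eef|cont'
python3 - <<'E'
from h import *
cam('side','s6');a=cv2.imread('pics/s6.png'); cv2.imwrite('pics/s6c.png',cv2.resize(a[150:240,290:400],None,fx=6,fy=6,interpolation=cv2.INTER_CUBIC))
E
python3 see.py w21 200 0 440 240 2.5
```

```text
eef_pos: [0.591, -0.022, 0.0789]
contact_force: [-0.8, -0.2, -0.1]
{'t': 22.55, 'joint_positions': [0.8728, 0.7754, -1.2803, 1.6684, 0.7702, 1.2983, 1.154], 'eef_pos': [0.591, -0.022, 0.079], 'tool_rot': [-0.07, 0.9975, 0.0, -0.0], 'contact_force': [-0.5781, 0.0331, -1.2709], 'torque': [0.1204, -0.0903, -0.0192], 'width': 0.0005}
```

View pics/s6c.png

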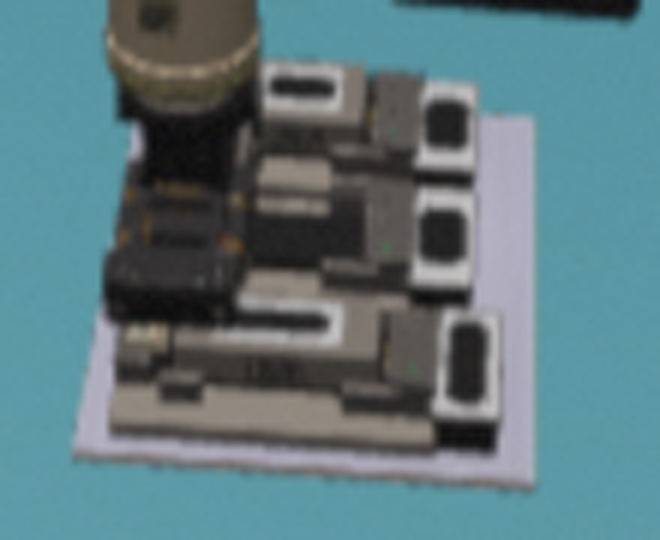

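View pics/w21c.png

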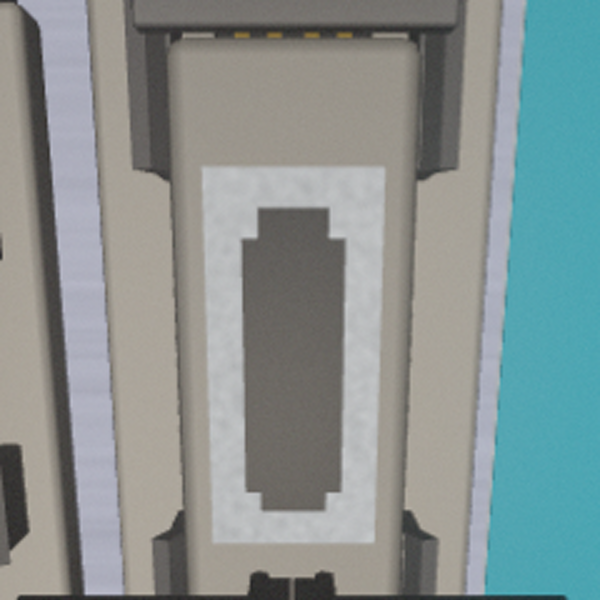

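```bash
for i in 1 2 3; do python3 -m jog '[{"x":0,"y":0,"z":-0.1,"turn":0,"fingers":0},{"x":0,"y":0,"z":-0.2,"turn":0,"fingers":0},{"x":0,"y":0,"z":-0.2,"turn":0,"fingers":0}]'|grep -E 'eef|cont'; done
```

```text
eef_pos: [0.591, -0.0221, 0.0769]
contact_force: [-0.9, -0.8, -1.2]
eef_pos: [0.5911, -0.022, 0.0765]
contact_force: [-6.4, -1.1, 15.5]
eef_pos: [0.5913, -0.022, 0.0763]
contact_force: [-13.7, -4.9, 34.1]
```

```bash
python3 -m jog '[{"x":0,"y":0,"z":1,"turn":0,"fingers":0},{"x":0,"y":0,"z":4,"turn":0,"fingers":0},{"x":-4,"y":6,"z":8,"turn":0,"fingers":0},{"x":-8,"y":14,"z":14,"turn":0,"fingers":0},{"x":-8,"y":18,"z":14,"turn":0,"fingers":0},{"x":-8,"y":18,"z":14,"turn":0,"fingers":0},{"x":-8,"y":18,"z":14,"turn":0,"fingers":0},{"x":-8,"y":18,"z":14,"turn":0,"fingers":0}]'
python3 - <<'E'
from h import *
cam('side','s7');a=cv2.imread('pics/s7.png'); cv2.imwrite('pics/s7c.png',cv2.resize(a[150:240,290:400],None,fx=6,fy=6,interpolation=cv2.INTER_CUBIC))
cam('scene','s8');a=cv2.imread('pics/s8.png'); cv2.imwrite('pics/s8c.png',cv2.resize(a[150:250,250:360],None,fx=6,fy=6,interpolation=cv2.INTER_CUBIC))
E
```

```text
t: 23.97
eef_pos: [0.5087, 0.1644, 0.2161]
tool_rot: [-0.074, 0.997, 0.001, 0.002]
contact_force: [-0.2, 0.0, 0.1]
width: 0.0002
```

View pics/s7c.png

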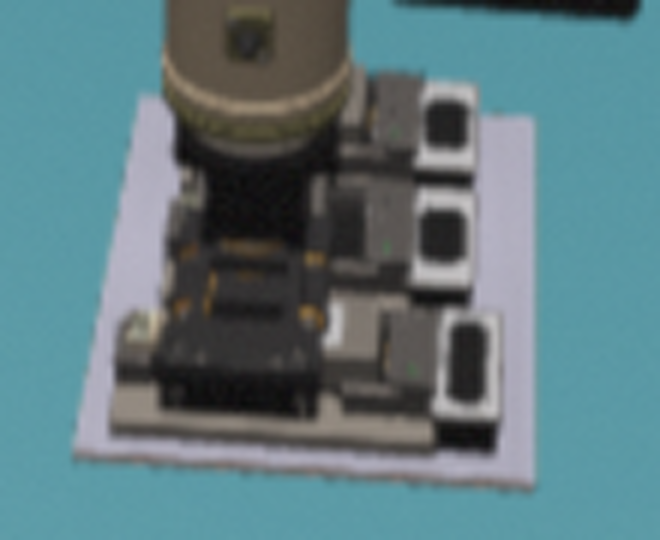

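View pics/s8c.png

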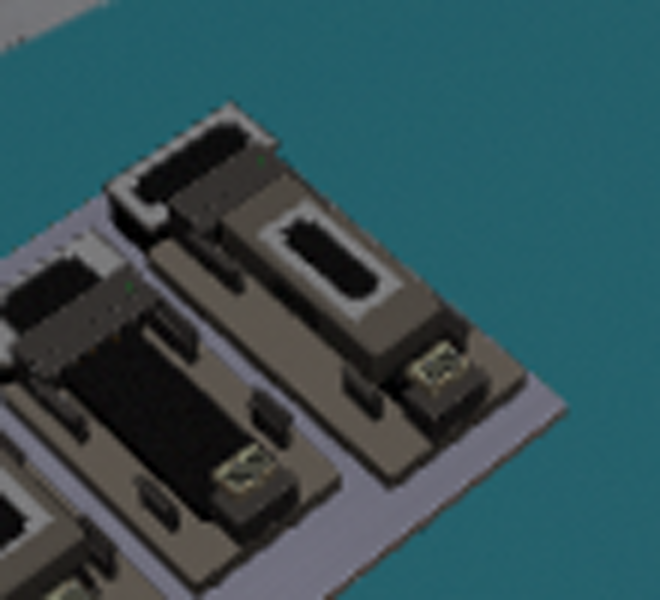

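```bash
python3 -m jog '[{"x":13,"y":-17,"z":-4,"turn":0,"fingers":0},{"x":13,"y":-17,"z":-4,"turn":0,"fingers":0},{"x":13,"y":-17,"z":-4,"turn":0,"fingers":0},{"x":13,"y":-17,"z":-4,"turn":0,"fingers":0},{"x":13,"y":-17,"z":-4,"turn":0,"fingers":0},{"x":13,"y":-17,"z":-4,"turn":0,"fingers":0},{"x":13,"y":-17,"z":-4,"turn":0,"fingers":0},{"x":13,"y":-17,"z":-4,"turn":0,"fingers":0},{"x":13,"y":-17,"z":-4,"turn":0,"fingers":0}]'
python3 see.py w22 200 0 440 240 2.5
python3 - <<'E'
from h import *
cam('side','s9');a=cv2.imread('pics/s9.png'); cv2.imwrite('pics/s9c.png',cv2.resize(a[150:240,290:400],None,fx=6,fy=6,interpolation=cv2.INTER_CUBIC))
E
```

```text
t: 24.82
eef_pos: [0.6406, -0.0116, 0.1727]
tool_rot: [-0.07, 0.998, 0.0, -0.0]
contact_force: [-0.7, -0.4, 0.5]
width: 0.0006
{'t': 24.8667, 'joint_positions': [0.7521, 0.7214, -1.2384, 1.4366, 0.6792, 1.4575, 1.2336], 'eef_pos': [0.6406, -0.0112, 0.1731], 'tool_rot': [-0.0708, 0.9975, 0.0001, -0.0001], 'contact_force': [0.7663, 0.331, 0.5497], 'torque': [0.1918, -0.1738, 0.001], 'width': 0.0003}
```

View pics/w22c.png

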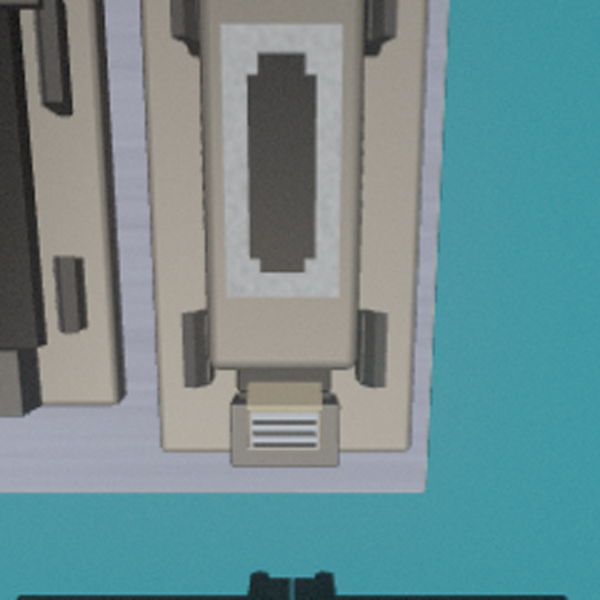

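View pics/s9c.png

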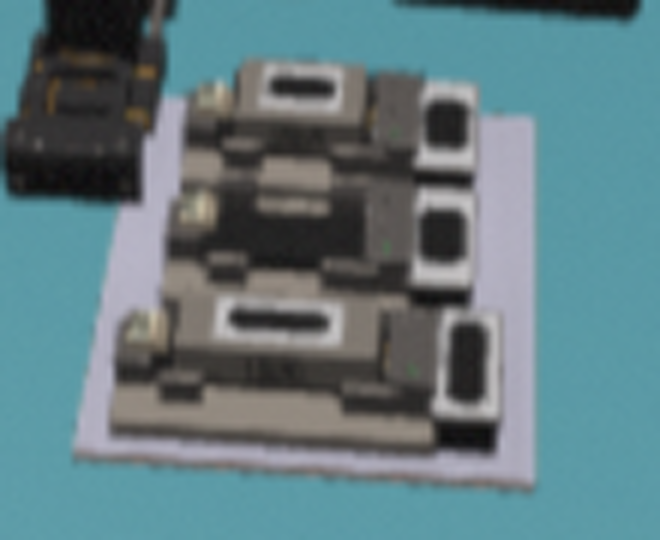

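```bash
python3 - <<'E'
from pitch import *
W=pickle.load(open('pics/w22.pkl','rb'))
M=np.array([[.042,.0183,.016],[.042,-.0183,.016],[-.0369,.0183,.016],[-.0369,-.0183,.016],[.065,.025,.0155],[.065,-.025,.0155]])
o=np.array([(340.5,297.5),(226,297.5),(343,25),(220,23.5),(359,366),(211,368)])/2.5+[200,0]
f=lambda v:(proj(W,model(v,M))-o).ravel()
r=least_squares(f,[.534,-.03,.06,.14,.0]); print(r.x.round(4),r.fun.reshape(-1,2).round(1).tolist())
for pz in (0,.05,.1,.15):
    g=lambda u:f([u[0],u[1],u[2],u[3],pz]); q=least_squares(g,[.534,-.03,.06,.14]); print(pz,q.x.round(4),(q.fun**2).sum().round(2))
v=r.x
for z0 in (.058,.061,.064):
    v=[.5355,-.0296,z0,.1425,0]
    print(z0,[((proj(W,model(v,[m]))[0]-[200,0])*2.5).round(0).tolist() for m in ([.075,.017,-.006],[.069,.013,-.004],[.076,.013,.008],[.065,.017,-.006])])
E
```

```text
[ 0.5315 -0.0291  0.0584  0.1465 -0.0314] [[-0.3, -0.3], [0.7, 0.0], [0.1, -0.5], [-0.0, 0.4], [-0.1, 0.4], [-0.4, -0.1]]
0 [ 0.5318 -0.0291  0.0585  0.1467] 1.69
0.05 [ 0.5323 -0.029   0.0591  0.1471] 3.39
0.1 [ 0.5329 -0.0289  0.0602  0.1475] 7.21
0.15 [ 0.5335 -0.0288  0.0619  0.1479] 13.98
0.058 [[328.0, 398.0], [317.0, 382.0], [318.0, 407.0], [328.0, 370.0]]
0.061 [[328.0, 399.0], [317.0, 383.0], [318.0, 408.0], [329.0, 371.0]]
0.064 [[329.0, 400.0], [318.0, 385.0], [319.0, 410.0], [329.0, 372.0]]
```

```bash
python3 - <<'E'
from h import *
a0=cv2.imread('pics/scene0.png'); p=cam('scene','sF'); d=cv2.absdiff(a0,p['img']).max(2)
v=p['img'].copy(); v[d>40]=(0,0,255); cv2.imwrite('pics/diff.png',v)
E
```

```text
(no output)
```

View pics/diff.png

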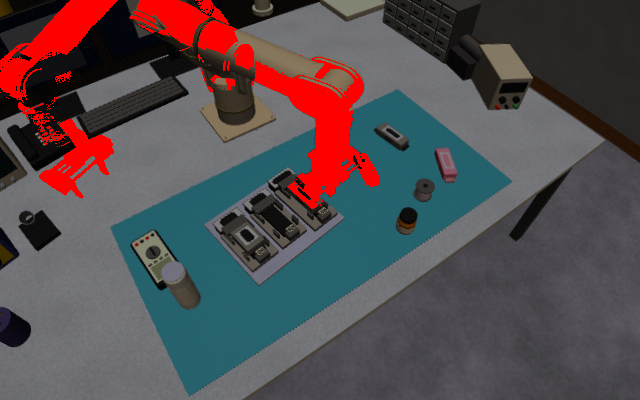

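Only the arm, the moved pack's old place at (367,168) and the long bay have changed. The shell at (392,136) and the other things are where they were.

```bash
python3 -c "
from rig import arm
print(arm.hand_in())"
```

```text
the job is handed in; nothing more can be done
None
```

The heavy pack is seated in the long bay with its catch shut over the heel ledge, and the job is handed in. The clock read about 25 s of the 54 s allowed.

**What I did:**
- **Choosing the pack:** I lifted only the pack nearer the dock. It weighed about 4 N, roughly 0.4 kg, so it was the heavy one and I never touched the other.
- **Tilting it:** The moves allow no pitch, so I gripped it toward the heel and eased the grip. The nose sagged onto the mat at about 12 to 14 degrees, and I gripped hard again to hold that angle.
- **Seating it:** I slid the tongue under the lip to the toe wall and lowered the heel onto the catch. I then pressed the heel down with the fingers shut.

**Last checks:**
- **Flatness and catch:** A fit to the wrist picture gave the pack's tilt as about zero. The catch tip and top lay within a few enlarged pixels (under 1 mm) of where a shut catch should be, with the tip over the ledge.
- **Other things:** Comparing the scene picture before and after showed change only at the arm, the moved pack's old place and the long bay.

**What disagreed or went less well:**
- **Bed height:** My camera estimate of the bed was about 7 mm too high. The first try at hooking the tongue pushed against the front of the lip with about 15 N, so I backed off, found the bed by touch and went in cleanly.
- **The snap:** I saw no clear force peak when the catch closed, only a brief 1.7 N reading. I judge it shut from the pictures.
- **Final press:** The last push reached 34 N on the already flat pack, more than the 10 to 20 N needed but under the 40 N limit.

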